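Stack an empty parts tote on a full one

TASK

Lift the empty blue tote out of the grey tote it is nested in, turn it half a turn and stack it on the full tote in the steel tray, so that its four feet drop fully home into the shallow notches of the full tote's rim and it stands level and released. Set it down and slide it gently, feeling for the notches without pressing or knocking hard, and leave the grey tote and everything else in place.

Things in the scene. Friction and masses are not known exactly. Their poses are not given: they have to be found in the camera images.
- blue_center (a point): Centre (half-way up, 65 mm above its underside) of the loose blue empty stack-nest tote, 0.3 to 0.55 kg: 200 mm long (its x), 132 wide (y) over the rim, rim 90 mm high, leaning walls, base 144 x 96; 132 mm high with its carrying post. z is up. A white card holder on its -x end marks the label end. It starts nested in the grey tote, facing the same way.
- blue_tote: The same blue tote, origin at the middle of its underside. Four feet: solid blocks 14 mm long (x), 16 high, standing out of its long sides to y = +63 and -63 mm, at x = +65 and x = -20 mm on both sides, flat undersides flush with the tote's underside.
- blue_grip (a point): Centre of the square black rubber block on the carrying post in the middle of the blue tote, 112 mm above its underside: 26 x 26 mm, sides along the tote's x and y, 50 mm tall (82 to 132 mm above the underside). Nothing else rises above the rim, so it can be gripped from above across x or across y.
- blue_label (a point): Point on the blue tote's rim in the middle of its white-marked label end: x = -98 mm, y = 0, 90 mm above the underside, in the tote's axes.
- grey_tote: Loose grey empty tote (same shape and feet, no post, 0.6 kg) standing on the bench; origin at the middle of its underside, label end at -x. Each long rim has two deep slots, 18 mm long, at x = +65 and -20 mm, which let in the feet of a tote facing the same way: nested, the blue underside is 50 mm above the grey one. Blue lifts straight up and out.
- tray: Dark steel tray, 200 (x) x 120 (y) mm, 18 mm high, fixed; origin at the middle of its underside. The grey full tote (green and black drums inside, same shape, no post) stands in it on a springy rubber mat (8 N a mm), in line, label end at -x, midway in y. Put in by hand: its centre is anywhere from -17 to +17 mm of the tray's middle along x, not measured. It slides if pushed by over 16 N.
- full_rim (a point): Point fixed to the tray, above its middle, level with the flat top of the full tote's rim: 98 mm above the tray's underside; axes as the tray. It does not follow the full tote's place along x. The rims run along x, 55 to 66 mm from the middle in y. A blue tote whose feet stand on the flat rim has its underside at this height.
- full_home (a point): Point fixed to the tray, above its middle, 90 mm above its underside: the height of the blue tote's underside when home. Each long rim of the full tote has two stacking notches, 17 mm long (x), 8 mm deep, at x = -65 and +20 mm of that tote's centre, for the feet of a tote turned half a turn, and deep nesting slots at x = +65 and -20 mm.
- toner_bottle: Grey toner bottle, 68 mm across, 150 mm high, origin under its middle; stands by, leave alone.
- white_bottle: White bottle, 60 mm across, 140 mm high, origin under its middle; leave alone.
- amber_bottle: Small amber bottle, 44 mm across, 85 mm high, origin under its middle; leave alone.
- gear_jar: Clear jar with a red cap, 48 mm across, 55 mm high, between the totes, origin under its middle; leave alone.
- screwdriver: Screwdriver with a red handle, about 0.2 m long, lying beyond the totes; leave alone.
- brush: Brush with a wooden handle, about 0.2 m long, lying beyond the totes; leave alone.
Mind the look-alikes: they are no part of the job. What is shaped like the grey_tote but pink is not meant. Of the things shaped like the blue_tote, the blue one is meant.

How it is judged (in metres and radians):
On the way, in this order (a step that is already met when the one before it is completed fails the run):
1. the blue tote is lifted out of the grey tote (z of blue_tote in the frame of grey_tote above 0.1 m), for 0.1 s.
2. the blue tote, turned half a turn, stands fully home on the full tote (z of blue_tote in the frame of tray between 0.087 and 0.093 m and x of blue_tote in the frame of tray between -0.023 and 0.023 m and y of blue_tote in the frame of tray between -0.008 and 0.008 m and x of blue_label in the frame of tray above 0.07 m and angle between blue_tote's own z axis and vertical below 0.04 rad and angle between the x axis of blue_tote and the x axis of tray, either way round below 0.06 rad), for 0.2 s.
At the end, for the whole second after the job is handed in: Blue tote released, at rest and half-turned on the full tote: underside 87-93 mm above the tray's, within 23 mm (x), 8 mm (y) of its middle, level to 0.04 rad, in line to 0.06 rad, label end at tray +x; grey tote upright within 30 mm of its start (all of step 2 and linear speed of blue_tote below 0.02 m/s and contact force between the fingers and blue_tote below 0.1 N and angle between grey_tote's own z axis and vertical below 0.05 rad and distance of grey_tote from where it was at the start of the episode below 0.03 m); the robot touches nothing.
It fails at once if the blue tote is pressed or knocked against the full tote or its tray with more than 20 N (contact force between blue_tote and tray above 20 N).
It fails at once if the arm or fingers push the tray or the full tote with more than 5 N (contact force between any of the fingers, the arm and tray above 5 N).
It fails at once if a bystander is moved more than 30 mm (distance of any of toner_bottle, white_bottle, amber_bottle, gear_jar, screwdriver, brush from where it was at the start of the episode above 0.03 m).
It also fails if it takes over 58 s, if anything falls off the work surface, if the arm or the gripper's body presses on something with over 40 N, if the wrist force passes 120 N, or if a joint passes its speed limit or range.

ROBOT

A 6-joint arm with a two-finger parallel gripper is mounted at the origin on the work surface. World frame = base frame: x ahead of the robot, y to its left, z up, the work surface at z = 0. Lengths are in m, angles in degrees, forces in N, time in s.
With the tool pointing down it reaches from about 0.375 to 0.9 m from the base axis. Payload 3.1 kg.
Tool frame: the origin (TCP) lies between the finger pads; the fingertips stand 22 mm ahead of it and the grasp point (between the pads) lies 3 mm ahead of it (bot.tip_extent is the distance from the TCP to the fingertips, in m); y points along the fingers, z is the direction in which the jaws open and shut, and the axes are right-handed (so a half turn about y gives the same grasp; the last joint's range is limited). The gripper opens to 87 mm and grips with 3 to 60 N. Pads are 19 mm wide; open, the fingers measure 117 mm over their backs; the gripper's body (75 mm by 190 mm) begins 51 mm behind the grasp point.
Start: joints at [54.001, 30.224, 82.088, -0, 67.689, -10.227], TCP at [0.272, 0.563, 0.245] pointing down, gripper open.
Joint ranges: [-176.69, 176.69], [-43.24, 126.21], [12.49, 139.97], [-82, 262], [0, 151.66], [-163.58, 163.58]. Speed limits (degrees/s): [159.86, 159.86, 180, 180, 180, 180].

INTERFACE

Orientations are given as a 3x3 rotation matrix whose columns are the frame's x, y, z axes.
In Python, from rig import bot, eyes, models gives the robot as it stands. The module is installed in compiled form; this text tells all that it offers.
- The arm moves only by the tool arm_command, never from a script. Its arguments are lists of equal length, an entry for each row: "translation": the shift along the tool's x, y, z each as a share of 0.08 m, from -1 to 1, a list of three; "rotation": the turn, a rotation vector about the tool's x, y, z each as a share of 60 degrees, from -1 to 1, a list of three; "grip": the closure, from -1 (fully open) to 1 (shut), so that 0 is half open. In form: {"translation": [[x, y, z], ...], "rotation": [[rx, ry, rz], ...], "grip": [grip, ...]}. A call has 1 to 5 rows; each row is the pose to reach, as a shift and turn from the pose commanded when the call began, along the tool's axes at that moment; what a row does not reach only later rows make up. A row lasts 1/10 s, in which the tool goes at most 50 mm and 8.59 degrees, less where a joint would pass 70% of its speed; a pose out of reach is approached as far as the arm can. A call with a number of a shift or a turn outside -1 to 1 is refused whole. A call with a gripper value outside its range is refused whole. The fingers move at their own pace and stop on an object; the grip force is fixed at half the most. Time passes only in rows, so rows that repeat a pose let the fingers close. It gives the time, the measured TCP pose, the force and the opening at its end, in the units of the state.
- bot.read_state(): the state, without advancing time (a new reading comes with each control period).
- eyes.capture(name): name is "scene" or "top" or "wrist"; returns a dict with "image" (384x512x3 uint8, blue, green, red), "mtx" (3x3 intrinsics, pixels), "dist_coeffs" ([k1, k2, p1, p2, k3] as OpenCV has them; the pictures are not rectified), "rvec" (rotation vector, rad) and "tvec" (3), from world to camera coordinates, as OpenCV has them; the wrist camera has in their place "hand_eye" (4x4, takes a point from camera to tool coordinates, whose origin is the TCP and whose axes are the tool frame's). Camera axes: x right, y down, z forward; pixel columns grow to the right and rows downward; lengths in m; the calibration is good to about 2 mm. A picture is of the moment at which its call begins: read the wrist's pose just before it. There is no depth.
- bot.hand_in(): hands the job in, once; it reports no verdict.
Trained networks look in the newest picture that a camera, given by its name, has taken for a name from the list of things; names that differ only in an ending like _2 or _b are one class to them, and where a whole thing is asked for, a point or a joint stands for the part that bears it (a point fixed in the world has none). Each returns a list of dicts, best first, with "conf" (0 to 1); they miss things now and then, are a little off and sometimes report something else, mostly with a low value. They report only what shows in the picture. A call takes as long as a camera call. They do not tell look-alikes from the thing itself.
- models.recognise(camera, thing): "extent" ([left, top, right, bottom] as shares, 0 to 1, of the picture: columns of its width, rows of its height, round what is visible of it).
- models.spot_point(camera, thing): "point" ([column, row] as shares, 0 to 1, of the picture: columns of its width, rows of its height: a listed point, or the origin of a listed thing).
The state is a dict: "time_s": time; "joint_positions": joint angles; "qvel": joint speeds; "tau": joint torques, N m; "position": TCP position; "tcp_rot": TCP orientation; "force": force on the tool from outside, world axes, zero at the start; "moment": the same for the moment, N m; "opening": opening from 0.0 (shut) to 1.0 (fully open).
Only numpy, scipy, OpenCV 4.12 (cv2) and the standard library are available. Lean on these libraries where they do the work, as an engineer would, in place of code of your own. Each camera call takes 0.05 s, during which the arm holds its last target. There are 200 camera calls.

## Working session

There is one attempt and no reset: what is moved stays moved. The work goes in short steps, Python scripts to look and compute and a tool call to move; the robot and the scene stay as the last step left them, time stands still between calls to the robot, and variables do not carry over. Pictures are saved under pics/ and viewed, about 8 in all and at most 12, crops included, and the job is handed in when it is done.

Besides the shell and the picture viewer there is one more tool, called after "Emit:" by a JSON object that holds its "method" and its "body", one argument or row to a line. arm_command: Moves the arm, as the interface text tells. Shift numbers are shares of 0.08 m and turn numbers shares of 60 degrees, none past 1 either way. Its arguments: {"type":"object","properties":{"translation":{"type":"array"},"rotation":{"type":"array"},"grip":{"type":"array"}},"required":["translation","rotation","grip"]}

```bash
mkdir -p pics; cat > h.py <<'E'
import numpy as np, cv2
from rig import bot, eyes, models
def ray(c,uv):
    if 'rvec' in c:
        R=cv2.Rodrigues(np.array(c['rvec'],float))[0]; t=np.array(c['tvec'],float).ravel()
        R,o=R.T,-R.T@t
    else: 
        H=np.array(c['hand_eye']); R=c['Rt']@H[:3,:3]; o=c['Rt']@H[:3,3]+c['pt']
    p=cv2.undistortPoints(np.array([[uv]],float),np.array(c['mtx'],float),np.array(c['dist_coeffs'],float))[0,0]
    return o,R@np.array([p[0],p[1],1.])
def onz(c,uv,z):
    o,d=ray(c,uv); return o+d*(z-o[2])/d[2]
def cap(n):
    s=bot.read_state(); c=eyes.capture(n); c['Rt']=np.array(s['tcp_rot']); c['pt']=np.array(s['position']); return c
def pts(n,thing):
    return [(round(r['conf'],2),np.round(np.array(r['point'])*[512,384],1)) for r in models.spot_point(n,thing)]
def proj(c,P):
    P=np.array(P,float).reshape(-1,3)
    if 'rvec' in c: rv,tv=np.array(c['rvec'],float),np.array(c['tvec'],float)
    else:
        H=np.array(c['hand_eye']); R=c['Rt']@H[:3,:3]; o=c['Rt']@H[:3,3]+c['pt']; rv=cv2.Rodrigues(R.T)[0]; tv=-R.T@o
    return cv2.projectPoints(P,rv,tv,np.array(c['mtx'],float),np.array(c['dist_coeffs'],float))[0].reshape(-1,2)
E
cat > a.py <<'E'
from h import *
Z={'blue_grip':.162,'blue_label':.14,'blue_center':.115,'full_rim':.098,'full_home':.09,'tray':0,'grey_tote':0,'toner_bottle':0,'white_bottle':0,'gear_jar':0,'amber_bottle':0}
ims=[]
for n in ['scene','top']:
    c=cap(n); cv2.imwrite(f'pics/{n}0.png',c['image']); ims.append(c['image'])
    for t,z in Z.items():
        print(n,t,[(k,u.tolist(),np.round(onz(c,u,z)[:2],3).tolist()) for k,u in pts(n,t)[:3]])
s=bot.read_state();print({k:np.round(v,3).tolist() for k,v in s.items()})
E
python3 a.py
```

```text
scene blue_grip [(0.95, [193.9, 220.1], [0.569, -0.201]), (0.66, [170.9, 168.8], [0.355, -0.185]), (0.15, [186.2, 301.8], [0.786, -0.32])]
scene blue_label [(0.83, [194.7, 180.0], [0.416, -0.133]), (0.7, [178.0, 203.9], [0.477, -0.215]), (0.7, [346.2, 250.0], [0.852, 0.131])]
scene blue_center [(0.92, [174.0, 178.7], [0.357, -0.183]), (0.56, [196.8, 230.6], [0.575, -0.201])]
scene full_rim [(0.68, [314.6, 159.9], [0.499, 0.27])]
scene full_home [(0.66, [312.9, 161.4], [0.496, 0.266])]
scene tray [(0.59, [197.4, 241.2], [0.539, -0.196]), (0.58, [310.0, 179.3], [0.499, 0.262])]
scene grey_tote [(0.77, [114.7, 253.0], [0.452, -0.442]), (0.71, [202.7, 249.0], [0.573, -0.193])]
scene toner_bottle [(0.97, [383.0, 182.4], [0.638, 0.481])]
scene white_bottle [(0.61, [118.4, 316.8], [0.659, -0.497]), (0.16, [315.0, 158.5], [0.424, 0.335])]
scene gear_jar [(0.5, [257.3, 222.3], [0.569, 0.007]), (0.45, [174.5, 206.2], [0.374, -0.207]), (0.41, [251.5, 296.3], [0.788, -0.136])]
scene amber_bottle [(0.59, [185.2, 301.9], [0.71, -0.313]), (0.52, [197.9, 240.2], [0.536, -0.193])]
top blue_grip [(0.9
[... 561 characters left out ...]
434]), (0.39, [296.1, 121.1], [0.792, -0.145])]
top toner_bottle [(0.59, [132.7, 167.4], [0.629, 0.485])]
top white_bottle [(0.73, [387.5, 159.9], [0.636, -0.49]), (0.6, [189.3, 198.4], [0.506, 0.268])]
top gear_jar [(0.62, [258.2, 180.7], [0.567, 0.005])]
top amber_bottle [(0.66, [339.7, 144.3], [0.699, -0.309])]
{'time_s': 1.2, 'joint_positions': [54.001, 30.223, 82.088, 0.0, 67.689, -10.228], 'qvel': [-0.061, 0.057, 0.031, 0.1, -0.038, 0.005], 'tau': [0.001, -44.003, -17.698, 0.064, 0.05, -0.0], 'position': [0.272, 0.563, 0.245], 'tcp_rot': [[0.901, -0.0, 0.435], [-0.435, 0.0, 0.901], [-0.0, -1.0, 0.0]], 'force': [0.023, -0.061, -0.251], 'moment': [0.015, -0.048, 0.012], 'opening': 0.997}
```

```bash
python3 -c "
import cv2
for n in ['scene','top']: cv2.imwrite(f'pics/{n}0b.png',cv2.resize(cv2.imread(f'pics/{n}0.png'),(800,600),interpolation=cv2.INTER_CUBIC))"
```

```text
(no output)
```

View pics/scene0b.png

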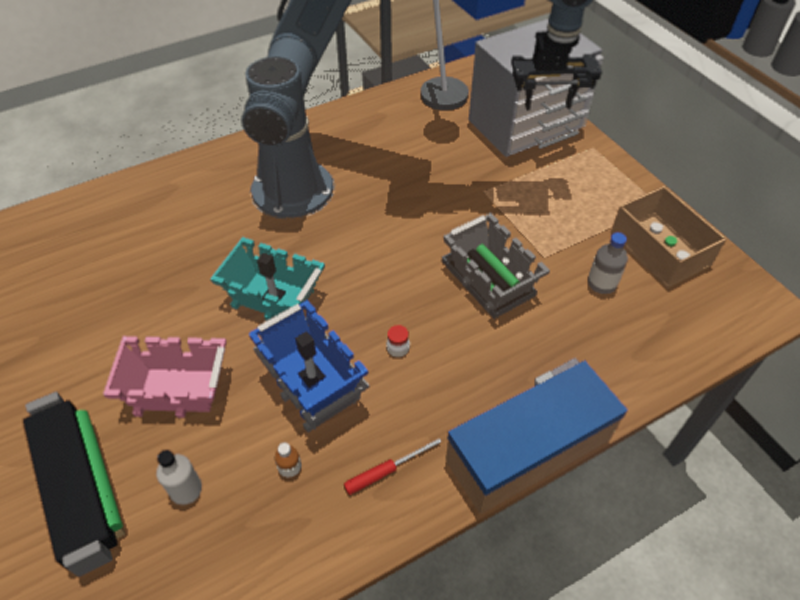

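View pics/top0b.png

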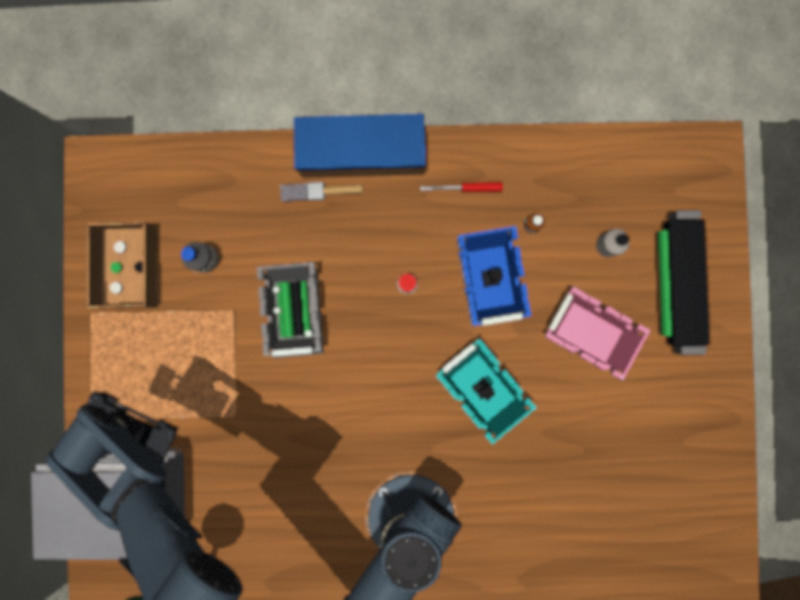

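The scene and top views (800x600) agree on the layout:
- **Blue tote (wanted):** scene (308,360), top (493,277), nested in grey with its white label end towards the robot.
- **Look-alikes:** teal tote with post at top (485,388), pink tote at top (598,333), and the flat blue box at top (360,142). None of these are wanted.
- **Full tote in tray:** top (290,310), label towards the robot.

Next I'll take a close crop to check the choice, and plan the way to a wrist look over the tray.

```bash
cat > plan.py <<'E'
from h import *
def plan(target, zang, step=0.078, ang=40., split=1, start=None):
    """print calls (tool axes shares) from current pose to TCP target, tool-down with z axis at heading zang (deg)"""
    s=bot.read_state() ; p=np.array(s['position']); R=np.array(s['tcp_rot'])
    a=np.degrees(np.arctan2(R[1,2],R[0,2]))
    if start: p,a=np.array(start[0]),start[1]
    d=np.array(target)-p; da=zang-a
    n=1
    while True:
        ok=max(abs(da)/n/ang,0)<=1; out=[]
        for i in range(n):
            t=np.radians(a+da*i/n); z=np.array([np.cos(t),np.sin(t),0]); y=np.array([0,0,-1.]); x=np.cross(y,z)
            v=np.array([x@d,y@d,z@d])/n
            ok&=abs(v).max()<=step; out.append((np.round(v/.08,3).tolist(),round(-da/n/60,3)))
        if ok: break
        n+=1
    print('from',p.round(4),round(a,2),'da',round(da,1))
    for o in out: print('T',o[0],'ry',o[1])
E
cat > b.py <<'E'
from plan import *
im=cv2.imread('pics/scene0.png')
cv2.imwrite('pics/crop1.png',cv2.resize(im[135:275,90:360],None,fx=2.96,fy=2.96,interpolation=cv2.INTER_CUBIC))
t=cap('top'); hsv=cv2.cvtColor(t['image'],cv2.COLOR_BGR2HSV)
m=((hsv[...,0]>105)&(hsv[...,0]<125)&(hsv[...,1]>150)).astype(np.uint8); m[:130]=0
k=max(cv2.findContours(m,0,2)[0],key=cv2.contourArea)
w=np.array([onz(t,q.ravel().astype(float),.14)[:2] for q in k],np.float32); print('blue rect',cv2.minAreaRect(w))
c=cap('wrist'); print(np.round(c['hand_eye'],3).tolist(), np.round(c['mtx'],0).tolist())
plan([.49,.268,.33],92)
E
python3 b.py
```

```text
blue rect ((0.5713351368904114, -0.1974894255399704), (0.1962970346212387, 0.1281832903623581), 8.335987091064453)
[[-0.0, 0.956, 0.295, -0.081], [-0.001, -0.295, 0.956, -0.139], [1.0, -0.0, 0.001, 0.0], [0.0, 0.0, 0.0, 1.0]] [[282.0, 0.0, 251.0], [0.0, 282.0, 192.0], [0.0, 0.0, 1.0]]
from [0.2717 0.5628 0.2445] 64.23 da 27.8
T [0.812, -0.214, -0.427] ry -0.093
T [0.767, -0.214, -0.503] ry -0.093
T [0.715, -0.214, -0.575] ry -0.093
T [0.656, -0.214, -0.641] ry -0.093
T [0.59, -0.214, -0.702] ry -0.093
```

View pics/crop1.png

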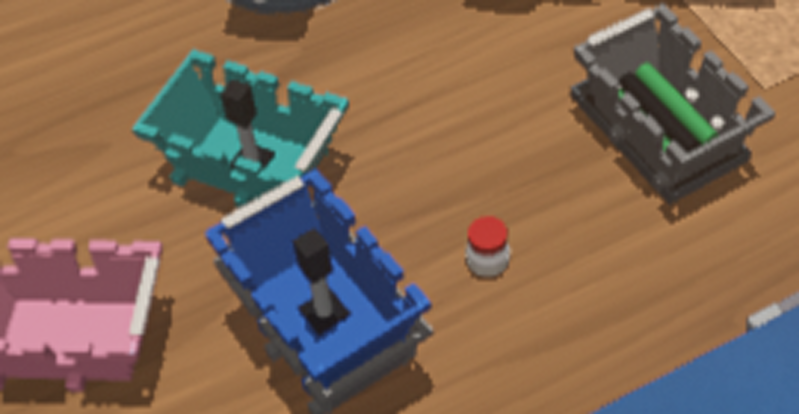

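The crop shows the blue tote with black post at (312,270), nested in grey. The teal one at (240,110) is separate. Now over the full tote for a wrist look.

Emit:
{"method": "arm_command", "body": {
  "translation": [
    [0.812, 0, -0.427],
    [0.812, 0, -0.427],
    [0.812, 0, -0.427]
  ],
  "rotation": [
    [0, -0.093, 0],
    [0, -0.093, 0],
    [0, -0.093, 0]
  ],
  "grip": [-1, -1, -1]
}}

```text
time_s: 1.6
position: [0.317, 0.5017, 0.2445]
tcp_rot: [[0.937, 0.0, 0.348], [-0.348, -0.001, 0.937], [0.001, -1.0, -0.001]]
force: [0.3, 0.8, -0.2]
opening: 1.003
```

Emit:
{"method": "arm_command", "body": {
  "translation": [
    [0.767, 0, -0.503],
    [0.767, 0, -0.503],
    [0.767, 0, -0.503]
  ],
  "rotation": [
    [0, -0.093, 0],
    [0, -0.093, 0],
    [0, -0.093, 0]
  ],
  "grip": [-1, -1, -1]
}}

```text
time_s: 1.9
position: [0.3604, 0.4437, 0.2447]
tcp_rot: [[0.967, 0.0, 0.255], [-0.255, -0.0, 0.967], [0.0, -1.0, -0.0]]
force: [-0.8, -0.2, 0.1]
opening: 1.0
```

Emit:
{"method": "arm_command", "body": {
  "translation": [
    [0.715, 0, -0.575],
    [0.715, 0, -0.575],
    [0.715, 0, -0.575]
  ],
  "rotation": [
    [0, -0.093, 0],
    [0, -0.093, 0],
    [0, -0.093, 0]
  ],
  "grip": [-1, -1, -1]
}}

```text
time_s: 2.2
position: [0.404, 0.3855, 0.2447]
tcp_rot: [[0.987, 0.001, 0.16], [-0.16, 0.001, 0.987], [0.001, -1.0, 0.001]]
force: [-0.8, 0.3, 0.8]
opening: 0.998
```

Emit:
{"method": "arm_command", "body": {
  "translation": [
    [0.656, 0, -0.641],
    [0.656, 0, -0.641],
    [0.656, 0, -0.641]
  ],
  "rotation": [
    [0, -0.093, 0],
    [0, -0.093, 0],
    [0, -0.093, 0]
  ],
  "grip": [-1, -1, -1]
}}

```text
time_s: 2.5
position: [0.4477, 0.3271, 0.2447]
tcp_rot: [[0.998, 0.001, 0.063], [-0.063, 0.001, 0.998], [0.001, -1.0, 0.001]]
force: [-0.6, 1.1, 0.9]
opening: 0.998
```

Emit:
{"method": "arm_command", "body": {
  "translation": [
    [0.59, 0, -0.702],
    [0.59, 0, -0.702],
    [0.59, 0, -0.702],
    [0.59, 0, -0.702],
    [0.59, 0, -0.702]
  ],
  "rotation": [
    [0, -0.093, 0],
    [0, -0.093, 0],
    [0, -0.093, 0],
    [0, -0.093, 0],
    [0, -0.093, 0]
  ],
  "grip": [-1, -1, -1, -1, -1]
}}

```text
time_s: 3.0
position: [0.4889, 0.27, 0.2445]
tcp_rot: [[0.999, -0.001, -0.039], [0.039, 0.001, 0.999], [-0.001, -1.0, 0.001]]
force: [-0.4, 0.2, -0.4]
opening: 0.999
```

```bash
cat > c.py <<'E'
from h import *
c=cap('wrist'); np.save('w1.npy',c,allow_pickle=True); cv2.imwrite('pics/w1.png',cv2.resize(c['image'],(800,600),interpolation=cv2.INTER_CUBIC))
print(c['pt'],c['Rt'].round(3).tolist())
for t,z in [('full_rim',.098),('full_home',.09),('tray',0)]: print(t,[(k,u.tolist(),np.round(onz(c,u,z)[:2],4).tolist()) for k,u in pts('wrist',t)[:3]])
print(bot.read_state()['time_s'])
E
python3 c.py
```

```text
[0.48889899 0.26997005 0.24445268] [[0.999, -0.001, -0.039], [0.039, 0.001, 0.999], [-0.001, -1.0, 0.001]]
full_rim [(0.98, [248.4, 195.8], [0.5, 0.2681])]
full_home []
tray [(0.88, [251.8, 171.4], [0.4958, 0.272])]
3.2
```

View pics/w1.png

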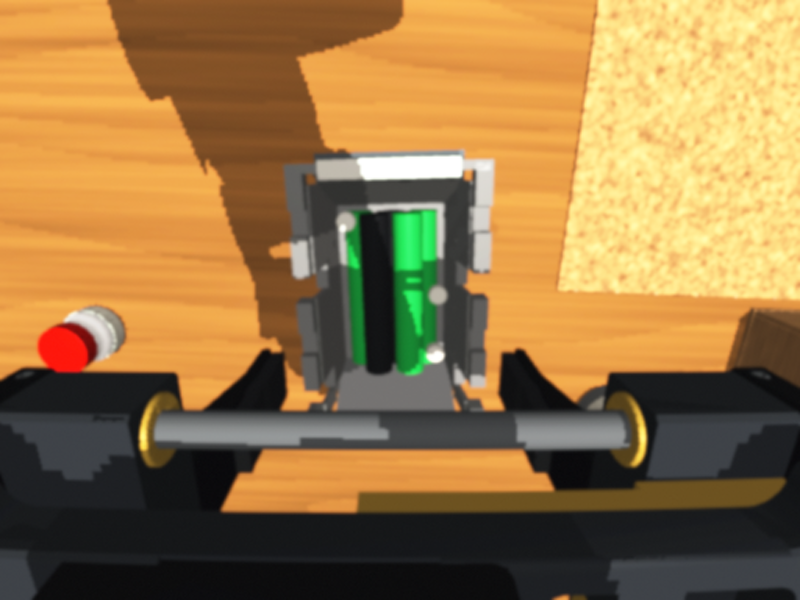

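The wrist view shows the full tote with its label end at the top (390,165), its long rims at columns ~305 and ~480, and slots along them. Next I rectify onto the rim plane to measure its pose.

```bash
cat > d.py <<'E'
from h import *
c=np.load('w1.npy',allow_pickle=True).item()
# rectified: u -> world x from .38 to .62 (3.2px/mm), v -> world y from .35 down to .19
s=3200.; X,Y=np.meshgrid(.38+np.arange(768)/s,.35-np.arange(512)/s)
uv=proj(c,np.stack([X,Y,np.full_like(X,.098)],-1)).reshape(512,768,2).astype(np.float32)
r=cv2.remap(c['image'],uv[...,0],uv[...,1],cv2.INTER_CUBIC)
for i in range(24): cv2.line(r,(i*32,0),(i*32,8 if i%2 else 16),(0,0,255),1)
for i in range(16): cv2.line(r,(0,i*32),(8 if i%2 else 16,i*32),(0,0,255),1)
cv2.imwrite('pics/rect1.png',r)
E
python3 d.py
```

```text
(no output)
```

View pics/rect1.png

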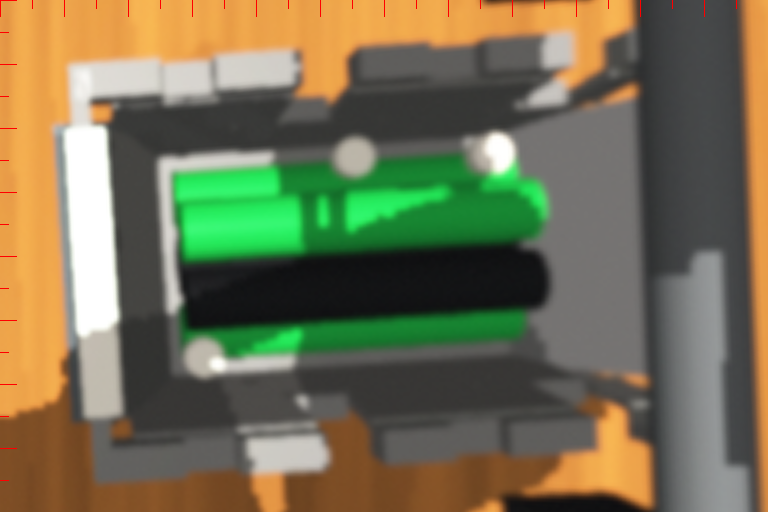

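Measured full tote: centre (0.506, 0.271), yaw +3.6°, rim width 130 mm (as expected) and slot spacing about right. Now over to the blue tote.

```bash
python3 -c "
from plan import *
plan([.571,-.2,.30],-81.7)"
```

```text
from [0.4895 0.2692 0.2446] 92.21 da -173.9
T [0.113, -0.099, -0.843] ry 0.414
T [0.457, -0.099, -0.717] ry 0.414
T [0.716, -0.099, -0.459] ry 0.414
T [0.842, -0.099, -0.116] ry 0.414
T [0.813, -0.099, 0.249] ry 0.414
T [0.633, -0.099, 0.568] ry 0.414
T [0.336, -0.099, 0.781] ry 0.414
```

Emit:
{"method": "arm_command", "body": {
  "translation": [
    [0.113, -0.099, -0.843],
    [0.113, -0.099, -0.843],
    [0.113, -0.099, -0.843]
  ],
  "rotation": [
    [0, 0.414, 0],
    [0, 0.414, 0],
    [0, 0.414, 0]
  ],
  "grip": [-1, -1, -1]
}}

```text
time_s: 3.5
position: [0.5024, 0.1994, 0.2529]
tcp_rot: [[0.919, 0.001, 0.394], [-0.394, -0.001, 0.919], [0.001, -1.0, -0.0]]
force: [0.0, -0.0, -0.6]
opening: 1.002
```

Emit:
{"method": "arm_command", "body": {
  "translation": [
    [0.457, -0.099, -0.717],
    [0.457, -0.099, -0.717],
    [0.457, -0.099, -0.717]
  ],
  "rotation": [
    [0, 0.414, 0],
    [0, 0.414, 0],
    [0, 0.414, 0]
  ],
  "grip": [-1, -1, -1]
}}

```text
time_s: 3.8
position: [0.5142, 0.1322, 0.2609]
tcp_rot: [[0.669, 0.001, 0.744], [-0.744, -0.001, 0.669], [0.001, -1.0, 0.001]]
force: [0.1, 0.7, -0.2]
opening: 0.998
```

Emit:
{"method": "arm_command", "body": {
  "translation": [
    [0.716, -0.099, -0.459],
    [0.716, -0.099, -0.459],
    [0.716, -0.099, -0.459]
  ],
  "rotation": [
    [0, 0.414, 0],
    [0, 0.414, 0],
    [0, 0.414, 0]
  ],
  "grip": [-1, -1, -1]
}}

```text
time_s: 4.1
position: [0.5259, 0.065, 0.2688]
tcp_rot: [[0.294, 0.002, 0.956], [-0.956, -0.001, 0.294], [0.001, -1.0, 0.001]]
force: [0.3, 0.2, 0.2]
opening: 0.999
```

Emit:
{"method": "arm_command", "body": {
  "translation": [
    [0.842, -0.099, -0.116],
    [0.842, -0.099, -0.116],
    [0.842, -0.099, -0.116]
  ],
  "rotation": [
    [0, 0.414, 0],
    [0, 0.414, 0],
    [0, 0.414, 0]
  ],
  "grip": [-1, -1, -1]
}}

```text
time_s: 4.4
position: [0.5376, -0.0022, 0.2767]
tcp_rot: [[-0.134, 0.002, 0.991], [-0.991, -0.001, -0.134], [0.001, -1.0, 0.002]]
force: [-1.6, -0.3, 0.3]
opening: 0.997
```

Emit:
{"method": "arm_command", "body": {
  "translation": [
    [0.813, -0.099, 0.249],
    [0.813, -0.099, 0.249],
    [0.813, -0.099, 0.249]
  ],
  "rotation": [
    [0, 0.414, 0],
    [0, 0.414, 0],
    [0, 0.414, 0]
  ],
  "grip": [-1, -1, -1]
}}

```text
time_s: 4.7
position: [0.5492, -0.0694, 0.2846]
tcp_rot: [[-0.538, 0.002, 0.843], [-0.843, -0.001, -0.538], [0.0, -1.0, 0.002]]
force: [0.9, 0.7, -0.8]
opening: 1.002
```

Emit:
{"method": "arm_command", "body": {
  "translation": [
    [0.633, -0.099, 0.568],
    [0.633, -0.099, 0.568],
    [0.633, -0.099, 0.568]
  ],
  "rotation": [
    [0, 0.414, 0],
    [0, 0.414, 0],
    [0, 0.414, 0]
  ],
  "grip": [-1, -1, -1]
}}

```text
time_s: 5.0
position: [0.5608, -0.1367, 0.2925]
tcp_rot: [[-0.842, 0.002, 0.539], [-0.539, -0.002, -0.842], [-0.001, -1.0, 0.003]]
force: [-0.4, -0.8, 0.5]
opening: 0.999
```

Emit:
{"method": "arm_command", "body": {
  "translation": [
    [0.336, -0.099, 0.781],
    [0.336, -0.099, 0.781],
    [0.336, -0.099, 0.781],
    [0.336, -0.099, 0.781]
  ],
  "rotation": [
    [0, 0.414, 0],
    [0, 0.414, 0],
    [0, 0.414, 0],
    [0, 0.414, 0]
  ],
  "grip": [-1, -1, -1, -1]
}}

```text
time_s: 5.4
position: [0.5714, -0.2014, 0.2999]
tcp_rot: [[-0.99, -0.0, 0.143], [-0.143, 0.0, -0.99], [0.0, -1.0, -0.0]]
force: [-0.4, 0.6, -0.7]
opening: 1.001
```

```bash
cat > e.py <<'E'
from h import *
c=cap('wrist'); np.save('w2.npy',c,allow_pickle=True)
print(c['pt'],c['Rt'].round(3).tolist())
for t,z in [('blue_grip',.162),('blue_label',.14)]: print(t,[(k,u.tolist(),np.round(onz(c,u,z)[:2],4).tolist()) for k,u in pts('wrist',t)[:3]])
s=3200.; X,Y=np.meshgrid(.45+np.arange(768)/s,-.12-np.arange(512)/s)
def rect(z):
    uv=proj(c,np.stack([X,Y,np.full_like(X,z)],-1)).reshape(512,768,2).astype(np.float32)
    return cv2.remap(c['image'],uv[...,0],uv[...,1],cv2.INTER_CUBIC)
r=rect(.14)
m=cv2.inRange(cv2.cvtColor(r,cv2.COLOR_BGR2HSV),(105,120,40),(128,255,255)); k=max(cv2.findContours(m,0,2)[0],key=cv2.contourArea); print('blue',cv2.minAreaRect(k))
for i in range(24): cv2.line(r,(i*32,0),(i*32,8 if i%2 else 16),(0,0,255),1)
cv2.imwrite('pics/rect2.png',r)
print(bot.read_state()['time_s'])
E
python3 e.py
```

```text
[ 0.57135363 -0.20136232  0.2998534 ] [[-0.99, -0.0, 0.143], [-0.143, 0.0, -0.99], [0.0, -1.0, -0.0]]
blue_grip [(0.72, [247.8, 191.2], [0.5675, -0.1983])]
blue_label [(0.92, [176.4, 286.0], [0.4256, -0.128]), (0.62, [252.5, 260.2], [0.4757, -0.2167])]
blue ((389.2882995605469, 254.67166137695312), (418.2356262207031, 655.3343505859375), 81.88697052001953)
5.55
```

View pics/rect2.png

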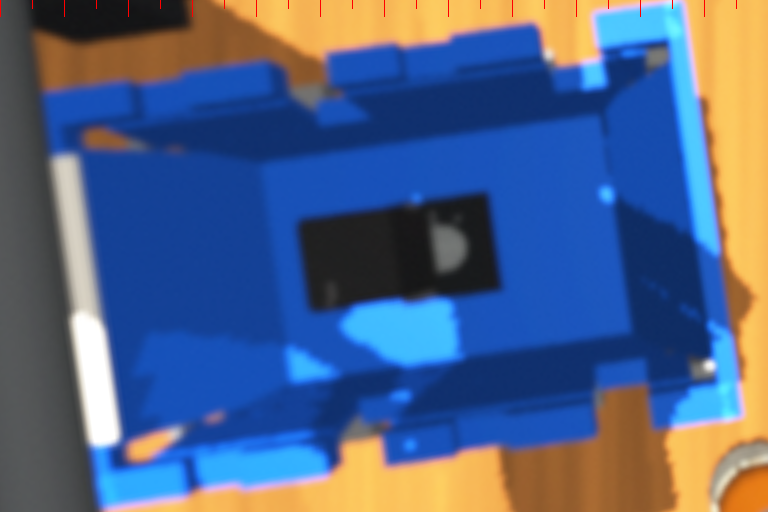

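In the rim-plane view the blue tote's rim measures about 203 x 131 mm, centred at (0.572, -0.1995), yaw 8.0°. The black block corrected for height gives (0.5717, -0.199), so they agree. Now descend and grip across y.

Emit:
{"method": "arm_command", "body": {
  "translation": [
    [-0.011, 0.4, -0.022],
    [-0.011, 0.83, -0.022],
    [-0.011, 0.83, -0.022]
  ],
  "rotation": [
    [0, 0, 0],
    [0, 0, 0],
    [0, 0, 0]
  ],
  "grip": [-1, -1, -1]
}}

```text
time_s: 5.85
position: [0.5688, -0.1967, 0.2292]
tcp_rot: [[-0.989, -0.01, 0.146], [-0.146, 0.005, -0.989], [0.009, -1.0, -0.007]]
force: [-1.2, -0.5, 0.1]
opening: 0.997
```

Emit:
{"method": "arm_command", "body": {
  "translation": [
    [0, 0.3, 0],
    [0, 0.6, 0],
    [0, 0.83, 0],
    [0, 0.83, 0],
    [0, 0.83, 0]
  ],
  "rotation": [
    [0, 0, 0],
    [0, 0, 0],
    [0, 0, 0],
    [0, 0, 0],
    [0, 0, 0]
  ],
  "grip": [-1, -1, -1, -1, -1]
}}

```text
time_s: 6.35
position: [0.5727, -0.1993, 0.1684]
tcp_rot: [[-0.99, 0.001, 0.145], [-0.145, -0.001, -0.99], [-0.001, -1.0, 0.001]]
force: [0.3, 0.3, 0.4]
opening: 1.0
```

Emit:
{"method": "arm_command", "body": {
  "translation": [
    [0, 0, 0],
    [0, 0, 0],
    [0, 0, 0],
    [0, 0, 0],
    [0, 0, 0]
  ],
  "rotation": [
    [0, 0, 0],
    [0, 0, 0],
    [0, 0, 0],
    [0, 0, 0],
    [0, 0, 0]
  ],
  "grip": [1, 1, 1, 1, 1]
}}

```text
time_s: 6.85
position: [0.572, -0.1993, 0.1675]
tcp_rot: [[-0.99, 0.0, 0.144], [-0.144, -0.0, -0.99], [-0.0, -1.0, 0.0]]
force: [-0.2, 0.0, -0.3]
opening: 0.63
```

Emit:
{"method": "arm_command", "body": {
  "translation": [
    [0, 0, 0],
    [0, 0, 0],
    [0, 0, 0]
  ],
  "rotation": [
    [0, 0, 0],
    [0, 0, 0],
    [0, 0, 0]
  ],
  "grip": [1, 1, 1]
}}

```text
time_s: 7.15
position: [0.5719, -0.1992, 0.1671]
tcp_rot: [[-0.99, -0.0, 0.144], [-0.144, 0.0, -0.99], [0.0, -1.0, -0.0]]
force: [0.5, -0.7, -1.0]
opening: 0.355
```

Emit:
{"method": "arm_command", "body": {
  "translation": [
    [0, 0, 0],
    [0, 0, 0],
    [0, 0, 0],
    [0, 0, 0]
  ],
  "rotation": [
    [0, 0, 0],
    [0, 0, 0],
    [0, 0, 0],
    [0, 0, 0]
  ],
  "grip": [1, 1, 1, 1]
}}

```text
time_s: 7.55
position: [0.572, -0.1995, 0.1671]
tcp_rot: [[-0.99, 0.0, 0.144], [-0.144, -0.0, -0.99], [0.0, -1.0, 0.0]]
force: [0.2, -1.8, -0.7]
opening: 0.294
```

Emit:
{"method": "arm_command", "body": {
  "translation": [
    [0, -0.1, 0],
    [0, -0.2, 0],
    [0, -0.3, 0],
    [0, -0.4, 0],
    [0, -0.5, 0]
  ],
  "rotation": [
    [0, 0, 0],
    [0, 0, 0],
    [0, 0, 0],
    [0, 0, 0],
    [0, 0, 0]
  ],
  "grip": [1, 1, 1, 1, 1]
}}

```text
time_s: 8.05
position: [0.5719, -0.1991, 0.208]
tcp_rot: [[-0.99, 0.0, 0.144], [-0.144, -0.0, -0.99], [-0.0, -1.0, 0.0]]
force: [0.0, -0.1, -4.9]
opening: 0.3
```

Emit:
{"method": "arm_command", "body": {
  "translation": [
    [0, -0.2, 0],
    [0, -0.4, 0],
    [0, -0.6, 0],
    [0, -0.8, 0],
    [0, -1, 0]
  ],
  "rotation": [
    [0, 0, 0],
    [0, 0, 0],
    [0, 0, 0],
    [0, 0, 0],
    [0, 0, 0]
  ],
  "grip": [1, 1, 1, 1, 1]
}}

```text
time_s: 8.55
position: [0.5717, -0.199, 0.2883]
tcp_rot: [[-0.99, -0.0, 0.143], [-0.143, 0.0, -0.99], [0.0, -1.0, -0.0]]
force: [-0.2, -0.7, -4.7]
opening: 0.299
```

Emit:
{"method": "arm_command", "body": {
  "translation": [
    [0, -0.2, 0],
    [0, -0.4, 0],
    [0, -0.5, 0],
    [0, -0.5, 0]
  ],
  "rotation": [
    [0, 0, 0],
    [0, 0, 0],
    [0, 0, 0],
    [0, 0, 0]
  ],
  "grip": [1, 1, 1, 1]
}}

```text
time_s: 8.95
position: [0.5724, -0.1994, 0.3289]
tcp_rot: [[-0.99, 0.003, 0.144], [-0.144, -0.002, -0.99], [-0.003, -1.0, 0.002]]
force: [0.8, -0.1, -5.1]
opening: 0.292
```

```bash
python3 - <<'E'
from plan import *
c=cap('top'); cv2.imwrite('pics/top2.png',c['image'][80:290,110:410])
print(pts('top','blue_grip'),pts('top','grey_tote'))
plan([.506,.271,.32],-82+180-8+3.6)
print(bot.read_state()['force'],bot.read_state()['time_s'])
im=cv2.imread('pics/top2.png'); cv2.imwrite('pics/top2.png',cv2.resize(im,None,fx=2.5,fy=2.5,interpolation=cv2.INTER_CUBIC))
E
```

```text
[(0.64, array([308.9, 252. ])), (0.56, array([325.2, 172.9]))] [(0.81, array([373.6, 212.3]))]
from [ 0.5713 -0.1989  0.3262] -81.75 da 175.4
T [-0.005, 0.011, -0.847] ry -0.418
T [-0.363, 0.011, -0.765] ry -0.418
T [-0.653, 0.011, -0.54] ry -0.418
T [-0.82, 0.011, -0.212] ry -0.418
T [-0.833, 0.011, 0.155] ry -0.418
T [-0.689, 0.011, 0.493] ry -0.418
T [-0.415, 0.011, 0.738] ry -0.418
[-0.68954375  0.25329347 -4.21363805] 9.1
```

View pics/top2.png

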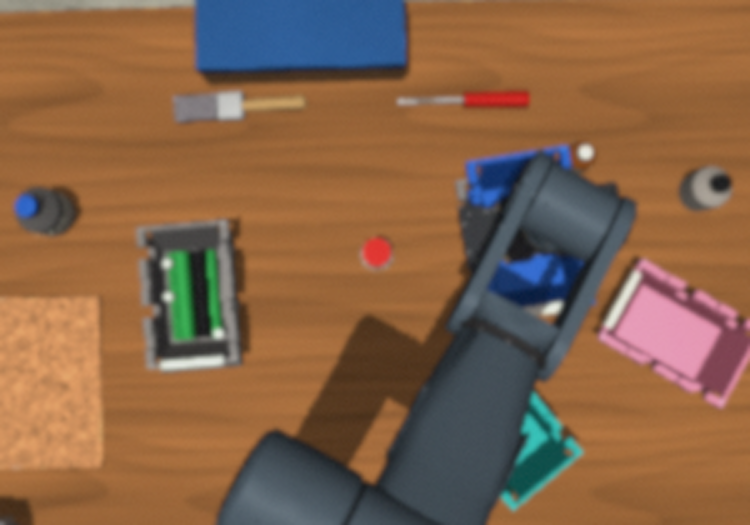

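The tote is out (weight about 4.5 N) and the grey tote hasn't moved. Carry it over the full tote with the half turn.

Emit:
{"method": "arm_command", "body": {
  "translation": [
    [0, 0, -0.2],
    [-0.002, 0, -0.42],
    [-0.004, 0, -0.63],
    [-0.005, 0, -0.847]
  ],
  "rotation": [
    [0, -0.1, 0],
    [0, -0.21, 0],
    [0, -0.31, 0],
    [0, -0.418, 0]
  ],
  "grip": [1, 1, 1, 1]
}}

```text
time_s: 9.5
position: [0.5619, -0.1313, 0.3259]
tcp_rot: [[-0.833, -0.002, 0.553], [-0.553, 0.001, -0.833], [0.001, -1.0, -0.002]]
force: [-0.2, 1.3, -5.3]
opening: 0.295
```

Emit:
{"method": "arm_command", "body": {
  "translation": [
    [-0.09, 0, -0.19],
    [-0.18, 0, -0.38],
    [-0.27, 0, -0.57],
    [-0.363, 0, -0.765]
  ],
  "rotation": [
    [0, -0.1, 0],
    [0, -0.21, 0],
    [0, -0.31, 0],
    [0, -0.418, 0]
  ],
  "grip": [1, 1, 1, 1]
}}

```text
time_s: 9.9
position: [0.5525, -0.0642, 0.326]
tcp_rot: [[-0.52, -0.002, 0.854], [-0.854, 0.001, -0.52], [0.001, -1.0, -0.002]]
force: [-0.0, 0.3, -3.8]
opening: 0.297
```

Emit:
{"method": "arm_command", "body": {
  "translation": [
    [-0.16, 0, -0.135],
    [-0.33, 0, -0.27],
    [-0.49, 0, -0.405],
    [-0.653, 0, -0.54]
  ],
  "rotation": [
    [0, -0.1, 0],
    [0, -0.21, 0],
    [0, -0.31, 0],
    [0, -0.418, 0]
  ],
  "grip": [1, 1, 1, 1]
}}

```text
time_s: 10.3
position: [0.5431, 0.0029, 0.3261]
tcp_rot: [[-0.109, -0.002, 0.994], [-0.994, 0.0, -0.109], [-0.0, -1.0, -0.002]]
force: [1.7, -0.5, -4.3]
opening: 0.292
```

Emit:
{"method": "arm_command", "body": {
  "translation": [
    [-0.205, 0, -0.053],
    [-0.41, 0, -0.106],
    [-0.615, 0, -0.159],
    [-0.82, 0, -0.212]
  ],
  "rotation": [
    [0, -0.1, 0],
    [0, -0.21, 0],
    [0, -0.31, 0],
    [0, -0.418, 0]
  ],
  "grip": [1, 1, 1, 1]
}}

```text
time_s: 10.7
position: [0.5336, 0.0699, 0.3261]
tcp_rot: [[0.323, -0.002, 0.947], [-0.947, 0.0, 0.323], [-0.001, -1.0, -0.002]]
force: [1.0, -0.5, -4.4]
opening: 0.294
```

Emit:
{"method": "arm_command", "body": {
  "translation": [
    [-0.208, 0, 0.039],
    [-0.416, 0, 0.078],
    [-0.625, 0, 0.116],
    [-0.833, 0, 0.155]
  ],
  "rotation": [
    [0, -0.1, 0],
    [0, -0.21, 0],
    [0, -0.31, 0],
    [0, -0.418, 0]
  ],
  "grip": [1, 1, 1, 1]
}}

```text
time_s: 11.1
position: [0.5242, 0.137, 0.3261]
tcp_rot: [[0.693, -0.002, 0.72], [-0.72, -0.0, 0.693], [-0.002, -1.0, -0.002]]
force: [0.6, -0.6, -4.7]
opening: 0.301
```

Emit:
{"method": "arm_command", "body": {
  "translation": [
    [-0.172, 0, 0.123],
    [-0.345, 0, 0.246],
    [-0.517, 0, 0.37],
    [-0.689, 0, 0.493]
  ],
  "rotation": [
    [0, -0.1, 0],
    [0, -0.21, 0],
    [0, -0.31, 0],
    [0, -0.418, 0]
  ],
  "grip": [1, 1, 1, 1]
}}

```text
time_s: 11.5
position: [0.5147, 0.204, 0.326]
tcp_rot: [[0.934, -0.002, 0.359], [-0.359, -0.0, 0.934], [-0.002, -1.0, -0.001]]
force: [0.4, -0.3, -3.5]
opening: 0.294
```

Emit:
{"method": "arm_command", "body": {
  "translation": [
    [-0.104, 0, 0.185],
    [-0.208, 0, 0.37],
    [-0.31, 0, 0.554],
    [-0.415, 0, 0.738],
    [-0.415, 0, 0.738]
  ],
  "rotation": [
    [0, -0.1, 0],
    [0, -0.21, 0],
    [0, -0.31, 0],
    [0, -0.418, 0],
    [0, -0.418, 0]
  ],
  "grip": [1, 1, 1, 1, 1]
}}

```text
time_s: 12.0
position: [0.5049, 0.2722, 0.326]
tcp_rot: [[0.998, -0.002, -0.069], [0.069, 0.001, 0.998], [-0.002, -1.0, 0.001]]
force: [-0.9, -0.8, -4.1]
opening: 0.3
```

```bash
python3 - <<'E'
from plan import *
plan([.506,.271,.228],93.6)
c=cap('top')
for t,z in [('blue_grip',.315),('blue_label',.293)]: print(t,[(k,u.tolist(),np.round(onz(c,u,z)[:2],4).tolist()) for k,u in pts('top',t)[:3]])
c=cap('wrist'); np.save('w3.npy',c,allow_pickle=True); cv2.imwrite('pics/w3.png',cv2.resize(c['image'],(800,600)))
s=bot.read_state();print(s['force'],s['moment'],s['time_s'],np.array(s['tcp_rot']).round(4).tolist())
E
```

```text
from [0.5049 0.2722 0.326 ] 93.97 da -0.4
T [0.006, 0.613, -0.008] ry 0.003
T [0.006, 0.613, -0.008] ry 0.003
blue_grip [(0.97, [174.0, 195.7], [0.5094, 0.2681]), (0.86, [307.8, 248.4], [0.336, -0.1473])]
blue_label [(0.62, [169.8, 163.8], [0.6123, 0.2844]), (0.58, [293.6, 231.5], [0.3884, -0.1057])]
[-0.74117663  0.14226856 -3.71174406] [0.07837919 0.02392535 0.02629631] 12.2 [[0.9979, -0.001, -0.0647], [0.0647, -0.0009, 0.9979], [-0.0011, -1.0, -0.0009]]
```

View pics/w3.png

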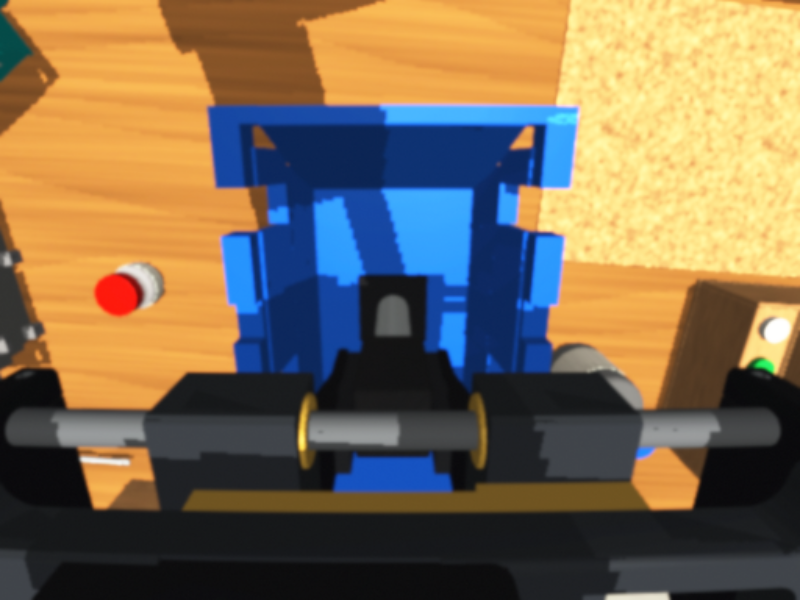

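The wrist view shows the blue tote held square in the jaws, label end away from the robot. Heading gives tote yaw 183.5°, which is in line with the full tote. I'll go down about 5 mm short in x, to slide +x and feel for the notches.

Emit:
{"method": "arm_command", "body": {
  "translation": [
    [-0.012, 0.16, -0.004],
    [-0.025, 0.33, -0.008],
    [-0.04, 0.5, -0.012],
    [-0.05, 0.65, -0.015]
  ],
  "rotation": [
    [0, 0, 0],
    [0, 0, 0],
    [0, 0, 0],
    [0, 0, 0]
  ],
  "grip": [1, 1, 1, 1]
}}

```text
time_s: 12.6
position: [0.502, 0.2681, 0.2744]
tcp_rot: [[0.998, -0.0, -0.065], [0.065, -0.0, 0.998], [-0.001, -1.0, -0.0]]
force: [0.3, -0.2, -4.5]
opening: 0.3
```

Emit:
{"method": "arm_command", "body": {
  "translation": [
    [0, 0.15, 0],
    [0, 0.3, 0],
    [0, 0.45, 0],
    [0, 0.6, 0],
    [0, 0.6, 0]
  ],
  "rotation": [
    [0, 0, 0],
    [0, 0, 0],
    [0, 0, 0],
    [0, 0, 0],
    [0, 0, 0]
  ],
  "grip": [1, 1, 1, 1, 1]
}}

```text
time_s: 13.1
position: [0.5008, 0.2686, 0.225]
tcp_rot: [[0.998, -0.004, -0.066], [0.066, -0.001, 0.998], [-0.004, -1.0, -0.001]]
force: [-0.6, -0.7, -4.3]
opening: 0.304
```

Emit:
{"method": "arm_command", "body": {
  "translation": [
    [0, 0, 0],
    [0, 0, 0],
    [0, 0, 0]
  ],
  "rotation": [
    [0, 0, 0],
    [0, 0, 0],
    [0, 0, 0]
  ],
  "grip": [1, 1, 1]
}}

```text
time_s: 13.4
position: [0.5025, 0.2693, 0.2279]
tcp_rot: [[0.998, 0.002, -0.067], [0.067, 0.001, 0.998], [0.002, -1.0, 0.0]]
force: [0.7, 0.4, -3.7]
opening: 0.297
```

Emit:
{"method": "arm_command", "body": {
  "translation": [
    [-0.015, 0.025, 0.018],
    [-0.015, 0.05, 0.018],
    [-0.015, 0.07, 0.018],
    [-0.015, 0.09, 0.018],
    [-0.015, 0.1, 0.018]
  ],
  "rotation": [
    [0, 0, 0],
    [0, 0, 0],
    [0, 0, 0],
    [0, 0, 0],
    [0, 0, 0]
  ],
  "grip": [1, 1, 1, 1, 1]
}}

```text
time_s: 13.9
position: [0.5006, 0.2703, 0.2189]
tcp_rot: [[0.998, -0.0, -0.066], [0.066, -0.0, 0.998], [-0.0, -1.0, -0.0]]
force: [0.1, 0.7, -4.7]
opening: 0.296
```

Emit:
{"method": "arm_command", "body": {
  "translation": [
    [0, 0.006, 0],
    [0, 0.012, 0],
    [0, 0.012, 0]
  ],
  "rotation": [
    [0, 0, 0],
    [0, 0, 0],
    [0, 0, 0]
  ],
  "grip": [1, 1, 1]
}}

```text
time_s: 14.2
position: [0.5007, 0.2704, 0.2182]
tcp_rot: [[0.998, -0.0, -0.066], [0.066, -0.0, 0.998], [-0.0, -1.0, -0.0]]
force: [-0.6, 0.9, -5.0]
opening: 0.294
```

Emit:
{"method": "arm_command", "body": {
  "translation": [
    [0, 0.006, 0],
    [0, 0.012, 0],
    [0, 0.012, 0]
  ],
  "rotation": [
    [0, 0, 0],
    [0, 0, 0],
    [0, 0, 0]
  ],
  "grip": [1, 1, 1]
}}

```text
time_s: 14.5
position: [0.5006, 0.2704, 0.2172]
tcp_rot: [[0.998, -0.0, -0.066], [0.066, -0.0, 0.998], [-0.0, -1.0, -0.0]]
force: [0.8, -0.7, -4.8]
opening: 0.298
```

Emit:
{"method": "arm_command", "body": {
  "translation": [
    [0, 0.006, 0],
    [0, 0.012, 0],
    [0, 0.012, 0]
  ],
  "rotation": [
    [0, 0, 0],
    [0, 0, 0],
    [0, 0, 0]
  ],
  "grip": [1, 1, 1]
}}

```text
time_s: 14.8
position: [0.5006, 0.2704, 0.2162]
tcp_rot: [[0.998, -0.0, -0.066], [0.066, -0.0, 0.998], [-0.0, -1.0, -0.0]]
force: [-0.1, 0.4, -4.5]
opening: 0.297
```

Emit:
{"method": "arm_command", "body": {
  "translation": [
    [0, 0.006, 0],
    [0, 0.012, 0],
    [0, 0.012, 0]
  ],
  "rotation": [
    [0, 0, 0],
    [0, 0, 0],
    [0, 0, 0]
  ],
  "grip": [1, 1, 1]
}}

```text
time_s: 15.1
position: [0.5006, 0.2704, 0.2153]
tcp_rot: [[0.998, -0.0, -0.066], [0.066, -0.0, 0.998], [-0.0, -1.0, -0.0]]
force: [-0.1, 0.0, -4.4]
opening: 0.294
```

Emit:
{"method": "arm_command", "body": {
  "translation": [
    [0, 0.006, 0],
    [0, 0.006, 0],
    [0, 0.006, 0]
  ],
  "rotation": [
    [0, 0, 0],
    [0, 0, 0],
    [0, 0, 0]
  ],
  "grip": [1, 1, 1]
}}

```text
time_s: 15.4
position: [0.5007, 0.2704, 0.2149]
tcp_rot: [[0.998, 0.0, -0.066], [0.066, -0.0, 0.998], [0.0, -1.0, -0.0]]
force: [0.5, 0.7, -3.3]
opening: 0.3
```

Emit:
{"method": "arm_command", "body": {
  "translation": [
    [0, 0.006, 0],
    [0, 0.006, 0],
    [0, 0.006, 0]
  ],
  "rotation": [
    [0, 0, 0],
    [0, 0, 0],
    [0, 0, 0]
  ],
  "grip": [1, 1, 1]
}}

```text
time_s: 15.7
position: [0.5008, 0.2704, 0.2146]
tcp_rot: [[0.998, 0.0, -0.066], [0.066, 0.0, 0.998], [0.0, -1.0, 0.0]]
force: [-1.0, 0.6, -2.1]
opening: 0.298
```

Emit:
{"method": "arm_command", "body": {
  "translation": [
    [0, 0.006, 0],
    [0, 0.006, 0],
    [0, 0.006, 0]
  ],
  "rotation": [
    [0, 0, 0],
    [0, 0, 0],
    [0, 0, 0]
  ],
  "grip": [1, 1, 1]
}}

```text
time_s: 16.0
position: [0.5008, 0.2705, 0.2143]
tcp_rot: [[0.998, 0.0, -0.066], [0.066, 0.0, 0.998], [0.0, -1.0, 0.0]]
force: [-1.4, -0.8, 0.8]
opening: 0.296
```

Contact felt at the flat-rim height (TCP 0.2145, about 5 N). Slide +x.

Emit:
{"method": "arm_command", "body": {
  "translation": [
    [0.0065, 0, 0],
    [0.0125, 0, 0],
    [0.019, 0, 0],
    [0.025, 0, 0]
  ],
  "rotation": [
    [0, 0, 0],
    [0, 0, 0],
    [0, 0, 0],
    [0, 0, 0]
  ],
  "grip": [1, 1, 1, 1]
}}

```text
time_s: 16.4
position: [0.5018, 0.2705, 0.2139]
tcp_rot: [[0.998, -0.002, -0.066], [0.066, -0.0, 0.998], [-0.002, -1.0, -0.0]]
force: [-3.7, -0.3, 3.1]
opening: 0.298
```

Emit:
{"method": "arm_command", "body": {
  "translation": [
    [0.0065, 0, 0],
    [0.0125, 0, 0],
    [0.0125, 0, 0]
  ],
  "rotation": [
    [0, 0, 0],
    [0, 0, 0],
    [0, 0, 0]
  ],
  "grip": [1, 1, 1]
}}

```text
time_s: 16.7
position: [0.5031, 0.2706, 0.2139]
tcp_rot: [[0.998, -0.001, -0.066], [0.066, -0.0, 0.998], [-0.001, -1.0, 0.0]]
force: [-4.3, 1.0, 5.0]
opening: 0.297
```

Emit:
{"method": "arm_command", "body": {
  "translation": [
    [0.0065, 0, 0],
    [0.0125, 0, 0],
    [0.0125, 0, 0]
  ],
  "rotation": [
    [0, 0, 0],
    [0, 0, 0],
    [0, 0, 0]
  ],
  "grip": [1, 1, 1]
}}

```text
time_s: 17.0
position: [0.5048, 0.2707, 0.214]
tcp_rot: [[0.998, 0.0, -0.066], [0.066, 0.0, 0.998], [0.0, -1.0, 0.0]]
force: [-5.4, -0.6, 4.9]
opening: 0.298
```

Emit:
{"method": "arm_command", "body": {
  "translation": [
    [0.0065, -0.003, 0],
    [0.0125, -0.003, 0],
    [0.0125, -0.003, 0]
  ],
  "rotation": [
    [0, 0, 0],
    [0, 0, 0],
    [0, 0, 0]
  ],
  "grip": [1, 1, 1]
}}

```text
time_s: 17.3
position: [0.5059, 0.2708, 0.2142]
tcp_rot: [[0.998, 0.0, -0.066], [0.066, 0.0, 0.998], [0.0, -1.0, 0.0]]
force: [-3.8, 0.2, 4.7]
opening: 0.292
```

Emit:
{"method": "arm_command", "body": {
  "translation": [
    [0.0065, 0, 0],
    [0.0125, 0, 0],
    [0.0125, 0, 0]
  ],
  "rotation": [
    [0, 0, 0],
    [0, 0, 0],
    [0, 0, 0]
  ],
  "grip": [1, 1, 1]
}}

```text
time_s: 17.6
position: [0.5069, 0.2708, 0.2142]
tcp_rot: [[0.998, 0.0, -0.066], [0.066, 0.0, 0.998], [0.0, -1.0, 0.0]]
force: [-4.5, 0.8, 5.1]
opening: 0.297
```

Emit:
{"method": "arm_command", "body": {
  "translation": [
    [0.0065, 0, 0],
    [0.0125, 0, 0],
    [0.0125, 0, 0]
  ],
  "rotation": [
    [0, 0, 0],
    [0, 0, 0],
    [0, 0, 0]
  ],
  "grip": [1, 1, 1]
}}

```text
time_s: 17.9
position: [0.5079, 0.2709, 0.2143]
tcp_rot: [[0.998, 0.0, -0.066], [0.066, 0.0, 0.998], [0.0, -1.0, 0.0]]
force: [-3.6, 0.2, 4.9]
opening: 0.296
```

Emit:
{"method": "arm_command", "body": {
  "translation": [
    [0.0065, 0, 0],
    [0.0125, 0, 0],
    [0.0125, 0, 0]
  ],
  "rotation": [
    [0, 0, 0],
    [0, 0, 0],
    [0, 0, 0]
  ],
  "grip": [1, 1, 1]
}}

```text
time_s: 18.2
position: [0.509, 0.271, 0.2143]
tcp_rot: [[0.998, 0.001, -0.066], [0.066, 0.0, 0.998], [0.001, -1.0, 0.0]]
force: [-4.9, 1.0, 5.0]
opening: 0.295
```

Emit:
{"method": "arm_command", "body": {
  "translation": [
    [0.0065, 0, 0],
    [0.0125, 0, 0],
    [0.0125, 0, 0]
  ],
  "rotation": [
    [0, 0, 0],
    [0, 0, 0],
    [0, 0, 0]
  ],
  "grip": [1, 1, 1]
}}

```text
time_s: 18.5
position: [0.51, 0.271, 0.2143]
tcp_rot: [[0.998, 0.001, -0.066], [0.066, 0.0, 0.998], [0.001, -1.0, 0.0]]
force: [-3.6, 0.7, 5.8]
opening: 0.297
```

Emit:
{"method": "arm_command", "body": {
  "translation": [
    [0.0065, 0, 0],
    [0.0125, 0, 0],
    [0.0125, 0, 0]
  ],
  "rotation": [
    [0, 0, 0],
    [0, 0, 0],
    [0, 0, 0]
  ],
  "grip": [1, 1, 1]
}}

```text
time_s: 18.8
position: [0.5111, 0.2711, 0.2144]
tcp_rot: [[0.998, 0.001, -0.066], [0.066, 0.0, 0.998], [0.001, -1.0, 0.0]]
force: [-4.2, 0.3, 5.2]
opening: 0.297
```

Emit:
{"method": "arm_command", "body": {
  "translation": [
    [0.0065, 0, 0],
    [0.0125, 0, 0],
    [0.0125, 0, 0]
  ],
  "rotation": [
    [0, 0, 0],
    [0, 0, 0],
    [0, 0, 0]
  ],
  "grip": [1, 1, 1]
}}

```text
time_s: 19.1
position: [0.5121, 0.2712, 0.2144]
tcp_rot: [[0.998, 0.001, -0.066], [0.066, 0.0, 0.998], [0.001, -1.0, 0.0]]
force: [-4.3, 0.8, 5.2]
opening: 0.296
```

```bash
python3 - <<'E'
from h import *
c=cap('wrist'); np.save('w4.npy',c,allow_pickle=True)
im=c['image']; cv2.imwrite('pics/w4.png',cv2.resize(im[20:300,110:410],None,fx=2.1,fy=2.1,interpolation=cv2.INTER_CUBIC))
t=cap('scene');np.save('s4.npy',t,allow_pickle=True); i2=t['image'][110:230,250:400]; i2=cv2.resize(i2,None,fx=3.9,fy=3.9,interpolation=cv2.INTER_CUBIC)
i1=cv2.imread('pics/w4.png'); i1=cv2.resize(i1,(360,336)); h=468
o=np.zeros((468,800,3),np.uint8); o[:336,:360]=i1; o[:,360:]=i2[:468,:440]; cv2.imwrite('pics/m4.png',o)
s=bot.read_state();print(s['force'],s['moment'],s['time_s'],np.round(s['joint_positions'],2))
E
```

```text
[-4.58747827  0.25263931  5.51125853] [0.09313107 1.16977996 0.01199431] 19.2 [ 1.686e+01  2.879e+01  9.060e+01 -1.000e-02  6.055e+01 -7.694e+01]
```

View pics/m4.png

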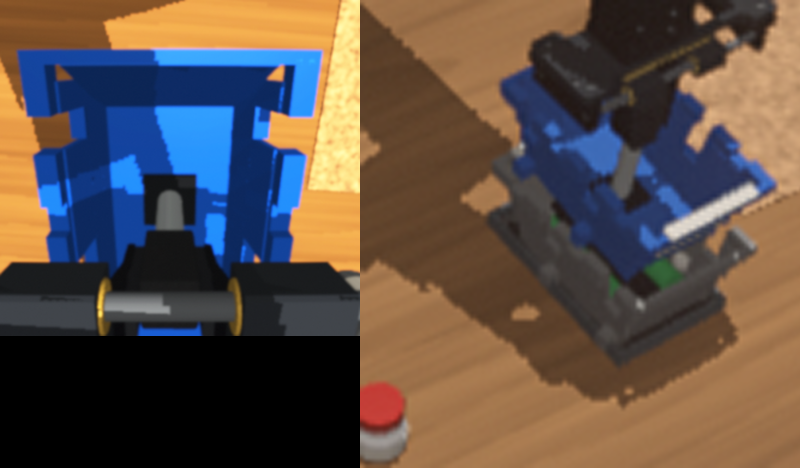

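The left half of the picture shows the blue tote square in the jaws. The right half shows it standing on the full tote's rim, apparently level. It has passed my estimate without dropping, so I'll check how it sits in the hand and whether the full tote has moved.

```bash
python3 - <<'E'
from h import *
def rect(f,z,s=2600.):
    c=np.load(f,allow_pickle=True).item()
    X,Z=np.meshgrid(-.13+np.arange(int(.20*s))/s,-.075+np.arange(int(.15*s))/s)  # tool x across (u), tool z down (v)
    P=c['pt']+X[...,None]*c['Rt'][:,0]+Z[...,None]*c['Rt'][:,2]; P[...,2]=z
    uv=proj(c,P).reshape(*X.shape,2).astype(np.float32)
    r=cv2.remap(c['image'],uv[...,0],uv[...,1],cv2.INTER_CUBIC)
    for i in range(21): cv2.line(r,(int(i*.01*s),0),(int(i*.01*s),6 if i%5 else 14),(0,0,255),1)
    return r
a=rect('w2.npy',.14,1900.); b=rect('w4.npy',.2144-.117+.09,1900.)
cv2.imwrite('pics/m5.png',cv2.resize(np.vstack([a,b]),None,fx=1.04,fy=1.04))
# motion of full tote in scene picture: compare patches of visible full/tray below blue
g0=cv2.cvtColor(cv2.imread('pics/scene0.png'),6).astype(np.float32); g1=cv2.cvtColor(np.load('s4.npy',allow_pickle=True).item()['image'],6).astype(np.float32)
for (x0,y0,x1,y1) in [(283,158,318,196),(318,185,352,206),(330,165,355,200)]:
    print(cv2.phaseCorrelate(g0[y0:y1,x0:x1].copy(),g1[y0:y1,x0:x1].copy()))
E
```

```text
((0.11182880125728545, -0.5915419136124243), 0.37738602095180085)
((0.4262317835863989, 0.5525568428827778), 0.5366062010052027)
((1.053769308380156, 0.0011093941232189763), 0.4185430407524109)
```

View pics/m5.png

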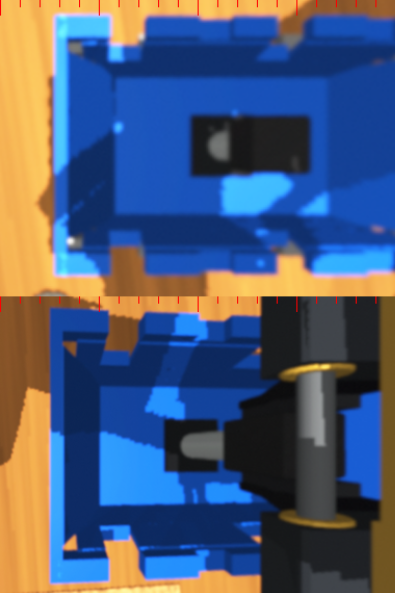

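Emit:
{"method": "arm_command", "body": {
  "translation": [
    [0.0065, 0, 0],
    [0.0125, 0, 0],
    [0.0125, 0, 0]
  ],
  "rotation": [
    [0, 0, 0],
    [0, 0, 0],
    [0, 0, 0]
  ],
  "grip": [1, 1, 1]
}}

```text
time_s: 19.5
position: [0.5131, 0.2713, 0.2144]
tcp_rot: [[0.998, 0.001, -0.066], [0.066, 0.0, 0.998], [0.001, -1.0, 0.0]]
force: [-3.2, -1.0, 6.0]
opening: 0.297
```

Emit:
{"method": "arm_command", "body": {
  "translation": [
    [0.0065, 0, 0],
    [0.0125, 0, 0],
    [0.0125, 0, 0]
  ],
  "rotation": [
    [0, 0, 0],
    [0, 0, 0],
    [0, 0, 0]
  ],
  "grip": [1, 1, 1]
}}

```text
time_s: 19.8
position: [0.5141, 0.2713, 0.2145]
tcp_rot: [[0.998, 0.001, -0.066], [0.066, 0.0, 0.998], [0.001, -1.0, 0.0]]
force: [-4.0, -0.2, 6.1]
opening: 0.298
```

Emit:
{"method": "arm_command", "body": {
  "translation": [
    [0.0065, 0, 0],
    [0.0125, 0, 0],
    [0.0125, 0, 0]
  ],
  "rotation": [
    [0, 0, 0],
    [0, 0, 0],
    [0, 0, 0]
  ],
  "grip": [1, 1, 1]
}}

```text
time_s: 20.1
position: [0.5152, 0.2714, 0.2145]
tcp_rot: [[0.998, 0.001, -0.066], [0.066, 0.0, 0.998], [0.001, -1.0, 0.0]]
force: [-4.3, 0.4, 5.3]
opening: 0.295
```

```bash
python3 - <<'E'
from h import *
g0=cv2.imread('pics/scene0.png'); c=cap('scene'); g1=c['image']; np.save('s5.npy',c,allow_pickle=True)
for (u,v,w,h) in [(346,172,9,9),(343,178,10,8),(300,182,12,8),(318,196,10,8)]:
    t=g0[v-h:v+h,u-w:u+w]; S=g1[v-h-10:v+h+10,u-w-10:u+w+10]
    r=cv2.matchTemplate(S,t,cv2.TM_CCOEFF_NORMED); _,m,_,l=cv2.minMaxLoc(r); print((u,v),'shift',l[0]-10,l[1]-10,round(m,2))
R=proj(c,[[.5,.27,.098],[.51,.2706,.098],[.5,.28,.098]]);print('px per 10mm x,y',R[1]-R[0],R[2]-R[0])
a=cv2.resize(g0[125:215,275:365],(400,400),interpolation=cv2.INTER_CUBIC); b=cv2.resize(g1[125:215,275:365],(400,400),interpolation=cv2.INTER_CUBIC)
cv2.imwrite('pics/m6.png',np.hstack([a,b]))
E
```

```text
(346, 172) shift 9 8 0.43
(343, 178) shift 0 0 0.72
(300, 182) shift 0 0 0.69
(318, 196) shift 0 0 0.78
px per 10mm x,y [1.80888912 1.84648603] [ 2.44124113 -1.05951486]
```

View pics/m6.png

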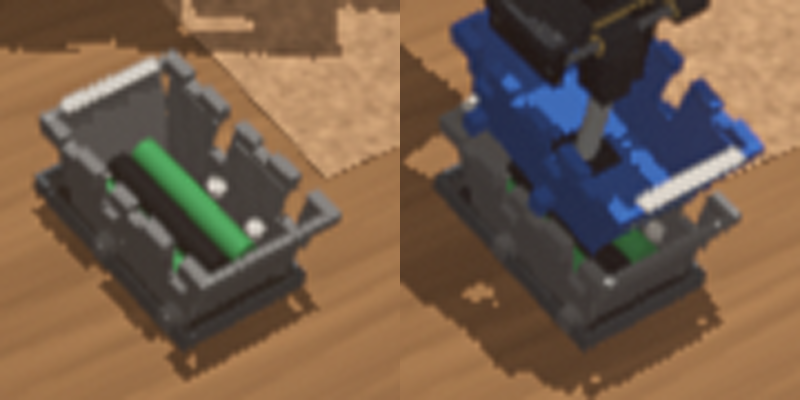

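Matching shows the full tote and tray have not moved. Keep sliding +x a little, then search the other side.

Emit:
{"method": "arm_command", "body": {
  "translation": [
    [0.0065, 0, 0],
    [0.0125, 0, 0],
    [0.0125, 0, 0]
  ],
  "rotation": [
    [0, 0, 0],
    [0, 0, 0],
    [0, 0, 0]
  ],
  "grip": [1, 1, 1]
}}

```text
time_s: 20.45
position: [0.5162, 0.2714, 0.2145]
tcp_rot: [[0.998, 0.001, -0.066], [0.066, 0.0, 0.998], [0.001, -1.0, 0.0]]
force: [-4.3, 1.2, 4.8]
opening: 0.294
```

Emit:
{"method": "arm_command", "body": {
  "translation": [
    [0.0065, 0, 0],
    [0.0125, 0, 0],
    [0.0125, 0, 0]
  ],
  "rotation": [
    [0, 0, 0],
    [0, 0, 0],
    [0, 0, 0]
  ],
  "grip": [1, 1, 1]
}}

```text
time_s: 20.75
position: [0.5172, 0.2715, 0.2145]
tcp_rot: [[0.998, 0.001, -0.066], [0.066, 0.0, 0.998], [0.001, -1.0, 0.0]]
force: [-4.2, -0.6, 4.9]
opening: 0.294
```

Emit:
{"method": "arm_command", "body": {
  "translation": [
    [0.0065, 0, 0],
    [0.0125, 0, 0],
    [0.0125, 0, 0]
  ],
  "rotation": [
    [0, 0, 0],
    [0, 0, 0],
    [0, 0, 0]
  ],
  "grip": [1, 1, 1]
}}

```text
time_s: 21.05
position: [0.5183, 0.2716, 0.2145]
tcp_rot: [[0.998, 0.001, -0.066], [0.066, 0.0, 0.998], [0.001, -1.0, 0.0]]
force: [-4.1, 0.6, 5.0]
opening: 0.293
```

```bash
python3 - <<'E'
from h import *
# brightness profile along both rims of full tote in first wrist picture, on the flat-rim plane, blurred across y
c=np.load('w1.npy',allow_pickle=True).item(); y=np.radians(3.6); ex=np.array([np.cos(y),np.sin(y),0]); ey=np.array([-np.sin(y),np.cos(y),0]); o=np.array([.506,.271,.098])
g=cv2.cvtColor(c['image'],6).astype(np.float32)
xs=np.arange(-.105,.075,.002)
for b in (.064,-.064,.057,-.057):
    P=np.array([o+x*ex+b*ey for x in xs]); uv=proj(c,P).astype(np.float32)
    v=cv2.remap(g,uv[:,0][None],uv[:,1][None],1)[0].astype(int); print(b,' '.join(f'{int(round(x*1e3))}:{k}' for x,k in zip(xs,v)))
E
```

```text
0.064 -105:183 -103:182 -101:201 -99:222 -97:227 -95:226 -93:219 -91:217 -89:216 -87:215 -85:215 -83:214 -81:215 -79:215 -77:214 -75:213 -73:206 -71:196 -69:198 -67:197 -65:195 -63:194 -61:193 -59:189 -57:176 -55:175 -53:203 -51:207 -49:207 -47:207 -45:207 -43:206 -41:205 -39:204 -37:205 -35:204 -33:202 -31:175 -29:129 -27:156 -25:172 -23:174 -21:177 -19:177 -17:177 -15:176 -13:158 -11:113 -9:99 -7:103 -5:103 -3:103 -1:104 1:104 3:102 5:103 7:103 9:101 11:106 13:131 15:146 17:143 19:142 21:143 23:142 25:136 27:112 29:95 31:98 33:100 35:101 37:100 39:98 41:99 43:99 45:102 47:120 49:171 51:193 53:196 55:196 57:191 59:178 61:172 63:174 65:174 67:169 69:157 71:134 73:111
-0.064 -105:80 -103:82 -101:92 -99:96 -97:97 -95:97 -93:97 -91:97 -89:96 -87:96 -85:97 -83:97 -81:96 -79:95 -77:95 -75:95 -73:95 -71:93 -69:92 -67:91 -65:90 -63:89 -61:89 -59:88 -57:85 -55:86 -53:102 -51:155 -49:196 -47:200 -45:200 -43:199 -41:197 -39:194 -37:194 -35:194 -33:195 -31:192 -29:165 -27:117 -25:88 -23:87 -21:87 -19:86 -17:88 -15:86 -13:77 -11:72 -9:85 -7:92 -5:93 -3:93 -1:93 1:94 3:93 5:94 7:94 9:93 11:93 13:
[... 756 characters left out ...]
 49:185 51:191 53:191 55:192 57:189 59:176 61:173 63:173 65:156 67:106 69:75 71:73 73:79
-0.057 -105:80 -103:86 -101:94 -99:98 -97:98 -95:96 -93:94 -91:94 -89:96 -87:95 -85:95 -83:95 -81:95 -79:95 -77:95 -75:95 -73:94 -71:95 -69:95 -67:95 -65:95 -63:94 -61:95 -59:95 -57:88 -55:85 -53:131 -51:193 -49:201 -47:199 -45:198 -43:197 -41:197 -39:198 -37:198 -35:196 -33:196 -31:190 -29:147 -27:93 -25:87 -23:87 -21:88 -19:86 -17:87 -15:83 -13:67 -11:66 -9:83 -7:91 -5:91 -3:91 -1:91 1:93 3:92 5:92 7:91 9:91 11:92 13:92 15:93 17:93 19:93 21:94 23:93 25:88 27:72 29:71 31:87 33:91 35:91 37:91 39:91 41:92 43:92 45:92 47:91 49:91 51:91 53:91 55:98 57:136 59:171 61:184 63:185 65:169 67:108 69:72 71:67 73:58
```

```bash
cat > yaw.py <<'E'
from h import *
s=4000.
def rect(c,z):
    X,Z=np.meshgrid(-.13+np.arange(int(.20*s))/s,-.09+np.arange(int(.18*s))/s)
    P=c['pt']+X[...,None]*c['Rt'][:,0]+Z[...,None]*c['Rt'][:,2]; P[...,2]=z
    uv=proj(c,P).reshape(*X.shape,2).astype(np.float32)
    return cv2.remap(c['image'],uv[...,0],uv[...,1],cv2.INTER_CUBIC)
def fit(a):
    a=np.array(a,float); k=np.ones(len(a),bool)
    for _ in range(6):
        p=np.polyfit(a[k,0],a[k,1],1); r=abs(a[:,1]-np.polyval(p,a[:,0])); k=r<max(2*np.median(r[k]),.6)
    return np.degrees(np.arctan(p[0])),p[1],k.sum()
def run(c,z,kind,name):
    r=rect(c,z); h=cv2.cvtColor(r,cv2.COLOR_BGR2HSV)
    if kind=='blue': m=cv2.inRange(h,(100,100,40),(128,255,255))
    else: m=cv2.inRange(h,(0,0,0),(180,70,255))   # grey/white, against orange wood
    m=cv2.morphologyEx(m,cv2.MORPH_OPEN,np.ones((9,9)))
    n,l,st,_=cv2.connectedComponentsWithStats(m); 
    end=[];lo=[];hi=[]
    for v in range(m.shape[0]):
        u=np.flatnonzero(m[v,:400]); 
        if len(u): end.append((v,u[0]))
    for u in range(130,480):
        w=np.flatnonzero(m[:,u])
        if len(w): hi.append((u,w[0])); lo.append((u,w[-1]))
    e=fit(end); a=fit(hi); b=fit(lo); hd=np.degrees(np.arctan2(c['Rt'][1,2],c['Rt'][0,2]))
    mid=(np.polyval([np.tan(np.radians(a[0])),a[1]],300)+np.polyval([np.tan(np.radians(b[0])),b[1]],300))/2
    print(name,'head',round(hd,2),'end ang',round(-e[0],2),e[2],'sides',round(a[0],2),a[2],round(b[0],2),b[2],'width',round((b[1]-a[1])/s*1e3,1),'tool x of end',round((np.polyval([np.tan(np.radians(e[0])),e[1]],360))/s*1e3-130,1),'tool z mid',round(mid/s*1e3-90,1))
if __name__=='__main__':
    run(np.load('w1.npy',allow_pickle=True).item(),.098,'grey','full w1')
    run(np.load('w2.npy',allow_pickle=True).item(),.14,'blue','blue w2')
    run(np.load('w3.npy',allow_pickle=True).item(),.326-.027,'blue','blue w3')
    run(np.load('w4.npy',allow_pickle=True).item(),.1875,'blue','blue w4')
E
python3 yaw.py
```

```text
full w1 head 92.23 end ang 1.55 323 sides -3.69 83 1.24 182 width 121.9 tool x of end -89.3 tool z mid -0.2
blue w2 head -81.79 end ang -0.35 209 sides -5.61 125 -1.12 270 width 118.6 tool x of end -102.9 tool z mid 0.8
blue w3 head 93.73 end ang 0.0 352 sides 1.5 279 -1.69 271 width 133.6 tool x of end -101.5 tool z mid 0.3
blue w4 head 93.81 end ang -0.16 394 sides 2.88 108 -4.04 280 width 143.0 tool x of end -104.6 tool z mid 0.1
```

```bash
cat > pnp.py <<'E'
from h import *
from scipy.optimize import least_squares
# tote axes in tool coords when held: tote +x = tool -x, tote up = tool -y, y = tool -+z (symmetric). state: tool x,z offset, height of rim below TCP (tool y), pitch about tool z
F=[(-100,-66),(-100,66),(-74,-66),(-74,66),(-56,-66),(-56,66),(-28.5,-66),(-28.5,66)]
def pose(c,uv,name):
    uv=np.array(uv,float)
    def pts3(q):
        x0,z0,d,pit,yaw=q; a,b=np.radians(pit),np.radians(yaw); P=[]
        for x,z in F[:len(uv)]:
            x,z=x*np.cos(b)-z*np.sin(b),x*np.sin(b)+z*np.cos(b)
            P.append([x0+x*np.cos(a),d+x*np.sin(a),z0+z])   # pit>0: -x end rises (tool y is down)
        return c['pt']+np.array(P)/1e3@c['Rt'].T
    r=least_squares(lambda q:(proj(c,pts3(q))-uv).ravel(),[0,0,27,0,0],loss='soft_l1'); print(name,'x0,z0,drop,pitch,yaw',r.x.round(2),'res',abs(r.fun).round(1).max())
L=lambda f:np.load(f,allow_pickle=True).item()
if __name__=='__main__':
    w3=np.array([(208,107),(578,107),(215,187),(572,187),(222,235),(563,235),(227,305),(557,305)])/1.5625
    w4=np.array([(18,51),(322,51),(25,116),(317,116),(35,150),(304,150),(41,207),(298,207)])/1.2+[110,20]
    pose(L('w3.npy'),w3,'w3'); pose(L('w4.npy'),w4,'w4')
    # free tote, w2: picks from rect2 (world plane z=.14): far end right
    p=[(685,2),(740,417),(597,12),(652,428),(540,25),(597,437),(452,38),(508,447)]
    c=L('w2.npy'); pose(c,proj(c,[[.45+u/3200,-.12-v/3200,.14] for u,v in p]),'w2')
E
python3 pnp.py
```

```text
w3 x0,z0,drop,pitch,yaw [ 0.16  0.47 26.9  -0.63 -0.05] res 3.1
w4 x0,z0,drop,pitch,yaw [-3.    0.53 27.81  5.66 -0.05] res 3.2
w2 x0,z0,drop,pitch,yaw [ -0.98  -1.89 164.43   1.7   -0.43] res 2.1
```

The wrist-picture fit explains it. Sliding under about 10 N only pivoted the tote in the pads: it was level before contact and is now pitched about 6°, with the feet still near x≈0.501. I'll reverse the slide to level it, then lift and search in light hops.

Emit:
{"method": "arm_command", "body": {
  "translation": [
    [-0.022, 0, 0],
    [-0.044, 0, 0],
    [-0.066, 0, 0],
    [-0.088, 0, 0],
    [-0.109, 0, 0]
  ],
  "rotation": [
    [0, 0, 0],
    [0, 0, 0],
    [0, 0, 0],
    [0, 0, 0],
    [0, 0, 0]
  ],
  "grip": [1, 1, 1, 1, 1]
}}

```text
time_s: 21.55
position: [0.5112, 0.2711, 0.2148]
tcp_rot: [[0.998, 0.006, -0.066], [0.066, 0.001, 0.998], [0.006, -1.0, 0.001]]
force: [2.8, -0.0, 2.0]
opening: 0.296
```

Emit:
{"method": "arm_command", "body": {
  "translation": [
    [-0.022, 0, 0],
    [-0.044, 0, 0],
    [-0.066, 0, 0],
    [-0.088, 0, 0],
    [-0.1, 0, 0]
  ],
  "rotation": [
    [0, 0, 0],
    [0, 0, 0],
    [0, 0, 0],
    [0, 0, 0],
    [0, 0, 0]
  ],
  "grip": [1, 1, 1, 1, 1]
}}

```text
time_s: 22.05
position: [0.5006, 0.2705, 0.2139]
tcp_rot: [[0.998, -0.0, -0.067], [0.067, -0.0, 0.998], [-0.0, -1.0, 0.0]]
force: [4.1, 1.1, 0.1]
opening: 0.3
```

```bash
cat > chk.py <<'E'
from yaw import *
import sys
c=cap('wrist'); np.save(sys.argv[1],c,allow_pickle=True); run(c,c['pt'][2]-.027,'blue','now')
s=bot.read_state(); print(np.round(s['position'],4),np.round(s['force'],1),np.round(s['moment'],2),s['time_s'])
E
python3 chk.py w5.npy
```

```text
now head 93.81 end ang -0.05 463 sides 0.86 114 -1.89 279 width 133.4 tool x of end -101.6 tool z mid 0.1
[0.5005 0.2704 0.2139] [3.5 0.4 0.9] [ 0.16 -0.85  0.02] 22.1
```

Level again (same metrics as before contact). Hop: lift, shift to x≈0.506, lower lightly.

Emit:
{"method": "arm_command", "body": {
  "translation": [
    [0, -0.02, 0],
    [0, -0.035, 0],
    [0.035, -0.035, 0],
    [0.07, -0.035, 0],
    [0.07, -0.035, 0]
  ],
  "rotation": [
    [0, 0, 0],
    [0, 0, 0],
    [0, 0, 0],
    [0, 0, 0],
    [0, 0, 0]
  ],
  "grip": [1, 1, 1, 1, 1]
}}

```text
time_s: 22.6
position: [0.5066, 0.2707, 0.2164]
tcp_rot: [[0.998, -0.001, -0.066], [0.066, -0.0, 0.998], [-0.001, -1.0, -0.0]]
force: [0.1, -0.3, -3.4]
opening: 0.294
```

Emit:
{"method": "arm_command", "body": {
  "translation": [
    [0, 0.007, 0],
    [0, 0.014, 0],
    [0, 0.02, 0],
    [0, 0.02, 0]
  ],
  "rotation": [
    [0, 0, 0],
    [0, 0, 0],
    [0, 0, 0],
    [0, 0, 0]
  ],
  "grip": [1, 1, 1, 1]
}}

```text
time_s: 23.0
position: [0.5064, 0.2708, 0.2152]
tcp_rot: [[0.998, -0.0, -0.066], [0.066, -0.0, 0.998], [-0.0, -1.0, -0.0]]
force: [-0.3, -0.2, -3.5]
opening: 0.295
```

Emit:
{"method": "arm_command", "body": {
  "translation": [
    [0, 0.006, 0],
    [0, 0.012, 0],
    [0, 0.012, 0]
  ],
  "rotation": [
    [0, 0, 0],
    [0, 0, 0],
    [0, 0, 0]
  ],
  "grip": [1, 1, 1]
}}

```text
time_s: 23.3
position: [0.5065, 0.2708, 0.2143]
tcp_rot: [[0.998, -0.0, -0.066], [0.066, -0.0, 0.998], [-0.0, -1.0, -0.0]]
force: [-0.1, -1.1, -4.5]
opening: 0.295
```

Emit:
{"method": "arm_command", "body": {
  "translation": [
    [0, 0.006, 0],
    [0, 0.012, 0],
    [0, 0.012, 0]
  ],
  "rotation": [
    [0, 0, 0],
    [0, 0, 0],
    [0, 0, 0]
  ],
  "grip": [1, 1, 1]
}}

```text
time_s: 23.6
position: [0.5065, 0.2708, 0.2133]
tcp_rot: [[0.998, -0.0, -0.066], [0.066, -0.0, 0.998], [-0.0, -1.0, -0.0]]
force: [-0.2, -0.1, -3.8]
opening: 0.297
```

Emit:
{"method": "arm_command", "body": {
  "translation": [
    [0, 0.006, 0],
    [0, 0.012, 0],
    [0, 0.012, 0]
  ],
  "rotation": [
    [0, 0, 0],
    [0, 0, 0],
    [0, 0, 0]
  ],
  "grip": [1, 1, 1]
}}

```text
time_s: 23.9
position: [0.5065, 0.2708, 0.2124]
tcp_rot: [[0.998, -0.0, -0.066], [0.066, -0.0, 0.998], [-0.0, -1.0, -0.0]]
force: [-0.3, 0.4, -4.3]
opening: 0.293
```

It is entering the notches: 2 mm below the flat contact height with no contact force. Continue down gently.

Emit:
{"method": "arm_command", "body": {
  "translation": [
    [0, 0.006, 0],
    [0, 0.012, 0],
    [0, 0.018, 0],
    [0, 0.025, 0],
    [0, 0.025, 0]
  ],
  "rotation": [
    [0, 0, 0],
    [0, 0, 0],
    [0, 0, 0],
    [0, 0, 0],
    [0, 0, 0]
  ],
  "grip": [1, 1, 1, 1, 1]
}}

```text
time_s: 24.4
position: [0.5065, 0.2708, 0.2104]
tcp_rot: [[0.998, -0.0, -0.066], [0.066, -0.0, 0.998], [-0.0, -1.0, -0.0]]
force: [-0.1, -0.6, -4.8]
opening: 0.298
```

Emit:
{"method": "arm_command", "body": {
  "translation": [
    [0, 0.006, 0],
    [0, 0.012, 0],
    [0, 0.018, 0],
    [0, 0.018, 0]
  ],
  "rotation": [
    [0, 0, 0],
    [0, 0, 0],
    [0, 0, 0],
    [0, 0, 0]
  ],
  "grip": [1, 1, 1, 1]
}}

```text
time_s: 24.8
position: [0.5065, 0.2707, 0.2089]
tcp_rot: [[0.998, -0.0, -0.066], [0.066, -0.0, 0.998], [-0.0, -1.0, -0.0]]
force: [0.3, -0.3, -4.8]
opening: 0.294
```

Emit:
{"method": "arm_command", "body": {
  "translation": [
    [0, 0.006, 0],
    [0, 0.012, 0],
    [0, 0.018, 0],
    [0, 0.018, 0]
  ],
  "rotation": [
    [0, 0, 0],
    [0, 0, 0],
    [0, 0, 0],
    [0, 0, 0]
  ],
  "grip": [1, 1, 1, 1]
}}

```text
time_s: 25.2
position: [0.5065, 0.2708, 0.2075]
tcp_rot: [[0.998, -0.0, -0.066], [0.066, -0.0, 0.998], [-0.0, -1.0, -0.0]]
force: [0.5, -0.1, -4.2]
opening: 0.296
```

Emit:
{"method": "arm_command", "body": {
  "translation": [
    [0, 0.004, 0],
    [0, 0.006, 0],
    [0, 0.006, 0]
  ],
  "rotation": [
    [0, 0, 0],
    [0, 0, 0],
    [0, 0, 0]
  ],
  "grip": [1, 1, 1]
}}

```text
time_s: 25.5
position: [0.5066, 0.2708, 0.2071]
tcp_rot: [[0.998, -0.0, -0.066], [0.066, -0.0, 0.998], [-0.0, -1.0, -0.0]]
force: [0.7, 0.9, -4.3]
opening: 0.299
```

Emit:
{"method": "arm_command", "body": {
  "translation": [
    [0, 0.004, 0],
    [0, 0.006, 0],
    [0, 0.006, 0]
  ],
  "rotation": [
    [0, 0, 0],
    [0, 0, 0],
    [0, 0, 0]
  ],
  "grip": [1, 1, 1]
}}

```text
time_s: 25.8
position: [0.5066, 0.2708, 0.2067]
tcp_rot: [[0.998, 0.0, -0.066], [0.066, 0.0, 0.998], [0.0, -1.0, 0.0]]
force: [-0.1, 0.3, -4.1]
opening: 0.298
```

Emit:
{"method": "arm_command", "body": {
  "translation": [
    [0, 0.004, 0],
    [0, 0.006, 0],
    [0, 0.006, 0]
  ],
  "rotation": [
    [0, 0, 0],
    [0, 0, 0],
    [0, 0, 0]
  ],
  "grip": [1, 1, 1]
}}

```text
time_s: 26.1
position: [0.5066, 0.2708, 0.2064]
tcp_rot: [[0.998, 0.0, -0.066], [0.066, 0.0, 0.998], [0.0, -1.0, 0.0]]
force: [-0.0, 0.2, -1.3]
opening: 0.299
```

Firm contact exactly 8 mm below the flat-rim contact height, so the feet are home. Release and back off upward.

Emit:
{"method": "arm_command", "body": {
  "translation": [
    [0, 0, 0],
    [0, 0, 0],
    [0, 0, 0],
    [0, 0, 0],
    [0, 0, 0]
  ],
  "rotation": [
    [0, 0, 0],
    [0, 0, 0],
    [0, 0, 0],
    [0, 0, 0],
    [0, 0, 0]
  ],
  "grip": [-0.2, -0.2, -0.2, -0.2, -0.2]
}}

```text
time_s: 26.6
position: [0.5067, 0.2708, 0.2063]
tcp_rot: [[0.998, 0.0, -0.066], [0.066, 0.0, 0.998], [0.0, -1.0, 0.0]]
force: [-0.1, -0.7, -0.3]
opening: 0.586
```

Emit:
{"method": "arm_command", "body": {
  "translation": [
    [0, 0, 0],
    [0, 0, 0]
  ],
  "rotation": [
    [0, 0, 0],
    [0, 0, 0]
  ],
  "grip": [-0.2, -0.2]
}}

```text
time_s: 26.8
position: [0.5066, 0.2708, 0.2062]
tcp_rot: [[0.998, 0.0, -0.066], [0.066, 0.0, 0.998], [0.0, -1.0, 0.0]]
force: [-0.5, 0.1, -0.7]
opening: 0.6
```

Emit:
{"method": "arm_command", "body": {
  "translation": [
    [0, -0.1, 0],
    [0, -0.25, 0],
    [0, -0.5, 0],
    [0, -0.75, 0],
    [0, -1, 0]
  ],
  "rotation": [
    [0, 0, 0],
    [0, 0, 0],
    [0, 0, 0],
    [0, 0, 0],
    [0, 0, 0]
  ],
  "grip": [-0.2, -0.2, -0.2, -0.2, -0.2]
}}

```text
time_s: 27.3
position: [0.5067, 0.2709, 0.2881]
tcp_rot: [[0.998, 0.001, -0.066], [0.066, 0.0, 0.998], [0.001, -1.0, 0.0]]
force: [0.7, -0.0, -0.2]
opening: 0.599
```

Emit:
{"method": "arm_command", "body": {
  "translation": [
    [0, -0.5, 0],
    [0, -1, 0],
    [0, -1, 0],
    [0, -1, 0]
  ],
  "rotation": [
    [0, 0, 0],
    [0, 0, 0],
    [0, 0, 0],
    [0, 0, 0]
  ],
  "grip": [-0.2, -0.2, -0.2, -0.2]
}}

```text
time_s: 27.7
position: [0.5068, 0.2709, 0.3682]
tcp_rot: [[0.998, 0.004, -0.066], [0.066, 0.001, 0.998], [0.004, -1.0, 0.001]]
force: [0.1, 0.1, -0.2]
opening: 0.601
```

```bash
python3 - <<'E'
from h import *
a=cap('scene')['image']; c=cap('wrist'); np.save('w9.npy',c,allow_pickle=True)
t=cap('top'); print('grey',[(k,np.round(onz(t,u,0)[:2],3)) for k,u in pts('top','grey_tote')],pts('top','blue_label'))
i=cv2.resize(a[120:280,130:370],(480,320),interpolation=cv2.INTER_CUBIC)
o=np.zeros((600,800,3),np.uint8); o[:320,:480]=i
o[:320,480:]=cv2.resize(a[130:215,270:355],(320,320),interpolation=cv2.INTER_CUBIC)
o[320:600,:373]=cv2.resize(c['image'],(373,280)); o[320:600,400:800]=cv2.resize(t['image'][90:300,110:410],(400,280))
cv2.imwrite('pics/fin.png',o); s=bot.read_state(); print(s['force'],s['time_s'],s['position'])
E
```

```text
grey [(0.96, array([ 0.57, -0.19])), (0.65, array([ 0.437, -0.439]))] [(0.88, array([176.9, 167.6])), (0.57, array([291.3, 231.8]))]
[ 0.79267385  0.1310997  -1.10939   ] 27.95 [0.50584527 0.27055358 0.36465745]
```

View pics/fin.png

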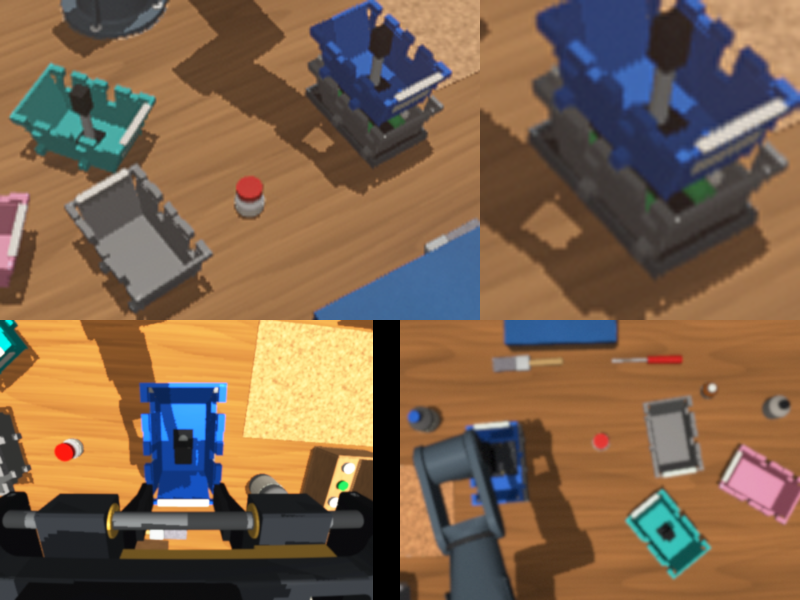

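The final montage shows the blue tote level on the full tote (top left, about (380,85)), with its label end at +x and the feet in the notches. The gripper is clear, and the grey tote and bystanders are in place. Handing in.

```bash
python3 -c "
from rig import bot
bot.hand_in(); print(bot.read_state()['time_s'])"
```

```text
the job is handed in; nothing more can be done
the job is handed in; nothing more can be done
```

I lifted the blue tote out of the grey one, turned it half a turn and set it on the full tote. It is released and the job was handed in at about 28 s of the 58 s allowed; no verdict was reported.

- **What went wrong on the way:** the first sliding search, at about 10 N, only pitched the tote about 6° in the pads instead of sliding it. I saw this in the wrist picture, reversed the slide to level the tote, and then found the notches with one light hop to x ≈ 0.506.
- **Seating:** the feet met firm contact about 8 mm below the flat-rim contact height, which matches the notch depth. My gentle contacts stayed around 10 N, against the 20 N limit.
- **Final picture:** the tote stands level with its label end at tray +x and the gripper well clear. The grey tote looks to be where it started, and the bystanders look unmoved.
- **Not measured independently:** I did not measure the final tilt or the x offset from the tray's middle. The networks put the tray at x ≈ 0.499, so the offset should be about 7 mm, inside the 23 mm allowed.

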